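# Hang the weighing pan on the free-swinging snap hook of a spring balance

### The job

Hang the weighing pan on the snap hook of the spring balance. The hook swings at the slightest touch, so first lean it a little against one light, lasting touch and let it come to rest there; then push the pan's loop in past the spring latch until it sits in the bottom of the hook with the latch closed behind it. Ease the pan's weight onto the spring before you let go, without a jerk and never with more than 6 N on the balance, so that the pan is left hanging level and still, and leave the jar, the dish and the dropper bottle where they are.

Things in the scene. Friction and masses are not known exactly. Their poses are not given: they have to be found in the camera images.
- stand: fixed stand, base plate 280 x 170 x 20 mm; origin on the worktop straight below the balance's pivot, which is 430 mm up. -x is its open front, roughly toward the robot. Base from 60 mm before to 220 mm behind the origin; 17 mm column 170 mm behind it; a 14 mm rod at height 462 mm leads forward from the column and ends over the pivot: nothing before or beside the hook.
- balance: tubular spring balance, 0.34 to 0.48 kg, free to swing nearly without friction on a gimbal; origin at the pivot, z up and x as the stand's when at rest. Tube 29 mm across, 24 to 115 mm below the pivot; under it a 6 mm rod that carries the snap hook. Pushed sideways at the hook it yields like a soft spring of about 12 to 17 N/m.
- draw (a joint): how far the rod with the hook is drawn down out of the tube: 0 unloaded (at its stop, starts to move at about 0.3 N), 0 to 0.05 m, 100 N/m, springy and little damped. The pan's weight draws it about 10 to 35 mm, depending on its mass.
- bowl (a point): centre of the hook's bowl, 175 mm below the pivot on the balance's axis when unloaded. Hook of 8 mm round steel bar in the balance's xz plane; bowl inside radius 10 mm, outside 18 mm; shank on the +x side, opening to -x (front). Moves with the hook, axes as the balance's.
- hook_seat (a point): where the middle of the loop's rod lies once hung: 7 mm below the bowl's centre, on the balance's axis, 3 mm above the inside bottom of the bowl; moves with the hook, axes as the balance's
- hook_tip (a point): centre of the hook's rounded tip (4 mm radius), 17.5 mm to -x of the balance's axis and 18 mm above hook_seat; moves with the hook
- swing_fore (a joint): swing of the balance in the stand's xz plane: 0 hanging straight, + hook away from the open front (to the stand's +x), rad, limits +-0.6
- swing_side (a joint): swing of the balance sideways: 0 hanging straight, + hook to the stand's +y, rad, limits +-0.6
- latch (a joint): spring latch, a strip 10 x 34 mm closing the hook's throat: pivots on the shank 43 mm above hook_seat, 12 mm to +x of the axis, and slopes down to the inside of the tip. 0 closed; opens inward only, to 0.70 rad (then 20 mm free between it and the tip); springs shut. Letting the loop past takes about 0.3 to 0.5 N near its free end, so the hook gives way 20 to 40 mm meanwhile.
- pan: round aluminium weighing pan, 116 mm across, 15 mm deep, 0.12 to 0.38 kg (its weight is not known beforehand), with a rigid steel stirrup of two legs (51 mm either side of the centre along x), a bar and a loop; 145 mm high overall; stands on the worktop, origin at the centre of its underside, z up
- bar_mid (a point): centre of the stirrup's bar, 85 mm above the pan's underside, on its axis. Bar along the pan's x, 190 mm long, 8 mm wide (y), 14 mm high; its ends stand 44 mm out beyond the legs as ears to hold it by; from the legs inward and on the ears its sides are flat.
- loop_top (a point): middle of the 6 mm rod at the top of the loop, 142 mm above the pan's underside, on its axis. The upright loop stands on the middle of the bar, across it (pan's yz plane): 30 mm wide inside, 43 mm clear from the foot plate up to the inside of the arch.
- near_ear (a point): middle of the ear on the pan's -x side, 80 mm from the pan's axis, 85 mm above the underside; held here, the bar points from the gripper to the loop
- jar: clear jar 43 mm across, 66 mm high, loose on the worktop to the left of the stand; origin at the underside
- petri: flat round dish 58 mm across, 15 mm high, loose on the worktop to the left of the stand; origin at the underside
- dropper_bottle: small white dropper bottle 31 mm across, 74 mm high, loose on the worktop at the back, to the right of the stand; origin at the underside
Not all that is in view belongs to the job. What is shaped like the pan but pink is not meant.

How it is judged:
By the outcome, as a careful person would: the job done as asked, in the order asked, and still so for the second after the job is handed in, with the robot touching nothing.
It also fails if it takes over 61 s, if anything falls off the work surface, if the arm or the gripper's body presses on something with over 40 N, if the wrist force passes 120 N, or if a joint passes its speed limit or range.

### The arm

A 6-joint arm with a two-finger parallel gripper is mounted at the origin on a cart in front of the work surface, level with it; the furniture and walls round the work are solid. World frame = base frame: x ahead of the robot, y to its left, z up, the work surface at z = 0. Lengths are in m, angles in rad, forces in N, time in s.
With the tool pointing down it reaches from about 0.35 to 0.925 m from the base axis. Payload 6.4 kg.
Tool frame: the origin (TCP) lies midway between the tips of the shut fingers; the grasp point (between the pads) lies 19 mm behind it (env.grip_point_offset is the distance from the TCP to the grasp point, in m); z points along the fingers, y is the line along which they close (so a half turn about z gives the same grasp; the last joint's range is limited). The gripper opens to 94 mm and grips with 3 to 60 N. Pads are 16 mm wide; open, the fingers measure 119 mm over their backs; the gripper's body (75 mm by 177 mm) begins 78 mm behind the grasp point.
Start: joints at [-1.291, 0.245, 1.558, -0, 1.339, -0.174], TCP at [0.285, -0.584, 0.174] pointing down, gripper open.
Joint ranges: [-3.13, 3.13], [-1.02, 2.26], [0.13, 2.54], [-0.95, 4.09], [0.21, 2.88], [-2.74, 2.74]. Speed limits (rad/s): [2.57, 2.57, 3.14, 3.14, 3.14, 3.14].

### API

Orientations are given as a rotation vector (axis times angle).
In Python, from rig import state, eyes, env, models gives the robot as it stands.
- The arm moves only by the shell command python3 -m handwheel [OPENING], which reads ROWS from standard input. ROWS is a JSON object whose key "offsets" holds a list of rows, 1 to 10 of them, each of 4 numbers: dx, dy, dz in m, then a turn about the tool's z in rad; each row is the pose to reach, as a shift and turn from the pose commanded when the command began, along the tool's axes at that moment; what a row does not reach only later rows make up. A row lasts 1/8 s, in which the tool goes at most 0.0625 m and 0.188 rad, less where a joint would pass 70% of its speed; a pose out of reach is approached as far as the arm can. OPENING is the finger opening in m, set as the command begins (- or left out keeps the last). The fingers move at their own pace and stop on an object; the grip force is fixed at half the most. Time passes only in rows, so rows that do not move let the fingers close. It prints the time, the measured TCP pose, the force, the opening and the grip force at its end. Input that does not fit is refused with a message, and nothing moves.
- state(): the state, without advancing time (a new reading comes with each control period).
- eyes.snapshot(name): name is "scene" or "top" or "wrist"; returns (picture, depth): 480x640x3 uint8, blue, green, red; 480x640 float32, m along the optical axis (not along the pixel's ray), 0 where there is no reading.
- eyes.camera_model(name): a dict with "fovy" (degrees; the focal length in pixels is half the picture's height over the tangent of half this angle, whatever the lens; pixels are square), "cx", "cy" (the principal point, pixels), "cam_to_world" (4x4, takes a point from camera to world coordinates); the wrist camera has in their place "tool_from_camera" (4x4, takes a point from camera to tool coordinates, whose origin is the TCP and whose axes are the flange's). Camera axes: x right, y up, looking along -z (the intrinsics and any distortion apply to the point x, -y, -z); pixel columns grow to the right and rows downward; lengths in m; the calibration is good to about 2 mm. The wrist camera is an equidistant fisheye: a pixel r from the principal point sees the ray r / f radians off the axis. A picture is of the moment at which its call begins: read the wrist's pose just before it. camera_model takes no time and is no camera call.
- env.finish_job(): hands the job in; it is judged then, once.
Trained networks look in the newest picture that a camera, given by its name, has taken for a name from the list of things; names that differ only in an ending like _2 or _b are one class to them, and where a whole thing is asked for, a point or a joint stands for the part that bears it (a point fixed in the world has none). Each returns a list of dicts, best first, with "score" (0 to 1); they miss things now and then, are a little off and sometimes report something else, mostly with a low value. They report only what shows in the picture. A call takes as long as a camera call. They do not tell look-alikes from the thing itself.
- models.find_in(camera, query): "xy" ([column, row] in pixels, amid what is visible of it).
- models.regions_of(camera, query): "pixels" (480x640 bool, what is visible of it) and "xy" ([column, row] in pixels, amid what is visible of it).
The state is a dict: "t": time; "joint_pos": joint angles; "joint_velocities": joint speeds; "tau": joint torques, N m; "position": TCP position; "tool_rot": TCP orientation; "ft_force": force on the tool from outside, world axes, zero at the start; "wrist_torque": the same for the moment, N m; "grip_width": finger opening in m; "gripper_force": force on a finger pad.
Only numpy, scipy, OpenCV 4.12 (cv2) and the standard library are available. Lean on these libraries where they do the work, as an engineer would, in place of code of your own. Each camera call takes 0.05 s, during which the arm holds its last target. There are 200 camera calls.

## Working session

There is one attempt and no reset: what is moved stays moved. The work goes in short steps, Python scripts to look and compute and a shell command to move; the robot and the scene stay as the last step left them, time stands still between calls to the robot, and variables do not carry over. Pictures are saved under pics/ and viewed, at most 10 in all, crops included, and the job is handed in when it is done.

```bash
mkdir -p pics; ls
python3 - <<'E'
from rig import state, eyes, env, models
import cv2, numpy as np
s=state(); print(s)
for n in ("scene","top"):
    p,d=eyes.snapshot(n); cv2.imwrite(f"pics/{n}0.png",p); np.save(f"pics/{n}0.npy",d)
    print(n,{k:(np.round(v,3).tolist() if k=="cam_to_world" else v) for k,v in eyes.camera_model(n).items()})
    for q in ("pan","stand","balance","jar","petri","dropper_bottle","bar_mid","loop_top","near_ear","hook_tip","bowl","latch"):
        print(n,q,[(np.round(r["xy"]).tolist(),round(r["score"],2)) for r in models.find_in(n,q)][:4])
print({k:(np.round(v,4).tolist() if k=="tool_from_camera" else v) for k,v in eyes.camera_model("wrist").items()})
E
```

```text
pics
{'t': 0.0, 'joint_pos': array([-1.29110259e+00,  2.45751335e-01,  1.55895522e+00, -2.50140108e-05,
        1.33868627e+00, -1.74115504e-01]), 'joint_velocities': array([ 0.00127775,  0.00161314,  0.00085106, -0.00068   , -0.00062574,
       -0.00098467]), 'tau': array([-3.34051911e-04, -4.15832198e+01, -3.14605916e+01,  6.84384420e-02,
        3.31782410e-02, -1.41024293e-04]), 'position': array([ 0.28476849, -0.58360216,  0.17321714]), 'tool_rot': array([-3.05931311e+00, -7.06345467e-01,  1.87272301e-04]), 'ft_force': array([0.23144819, 0.59590536, 0.42056846]), 'wrist_torque': array([ 0.07267906,  0.03541947, -0.06185773]), 'gripper_force': 0.0, 'grip_width': 0.09394984114038828}
scene {'fovy': 47.50484247041183, 'cx': 314.6813300903155, 'cy': 244.0327797515084, 'cam_to_world': [[0.815, 0.419, -0.4, 0.032], [-0.579, 0.61, -0.54, -0.822], [0.018, 0.672, 0.74, 1.3], [0.0, 0.0, 0.0, 1.0]]}
scene pan [([333.0, 350.0], 0.71), ([382.0, 459.0], 0.64)]
scene stand [([305.0, 264.0], 0.57), ([279.0, 206.0], 0.44)]
scene balance [([274.0, 201.0], 0.81)]
scene jar [([273.0, 240.0], 0.78),
[... 571 characters left out ...]
o_world': [[0.392, 0.784, -0.481, -0.245], [-0.92, 0.342, -0.192, -0.386], [0.014, 0.518, 0.855, 1.68], [0.0, 0.0, 0.0, 1.0]]}
top pan [([372.0, 308.0], 0.75)]
top stand [([298.0, 238.0], 0.83)]
top balance []
top jar []
top petri []
top dropper_bottle [([374.0, 245.0], 0.5)]
top bar_mid [([376.0, 307.0], 0.77)]
top loop_top [([372.0, 312.0], 0.46)]
top near_ear [([373.0, 310.0], 0.55)]
top hook_tip []
top bowl [([280.0, 220.0], 0.37)]
top latch [([276.0, 223.0], 0.37)]
{'fovy': 65.70646984690485, 'cx': 308.9130954210968, 'cy': 237.42453138535964, 'tool_from_camera': [[-0.0003, 0.9696, 0.2449, 0.072], [1.0, 0.0006, -0.0014, 0.0002], [-0.0015, 0.2449, -0.9696, -0.2109], [0.0, 0.0, 0.0, 1.0]]}
```

View pics/scene0.png

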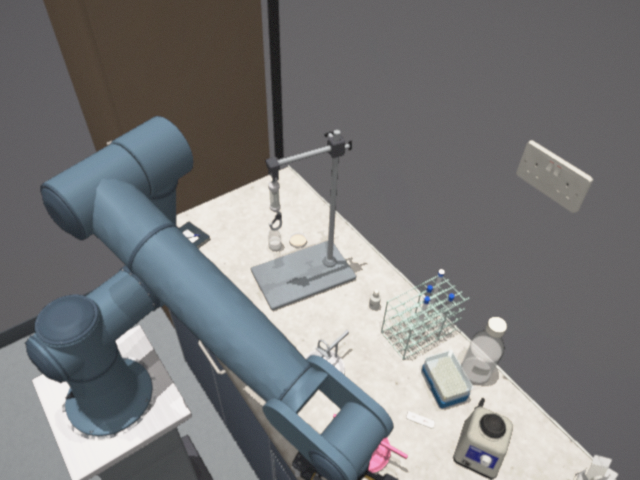

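View pics/top0.png

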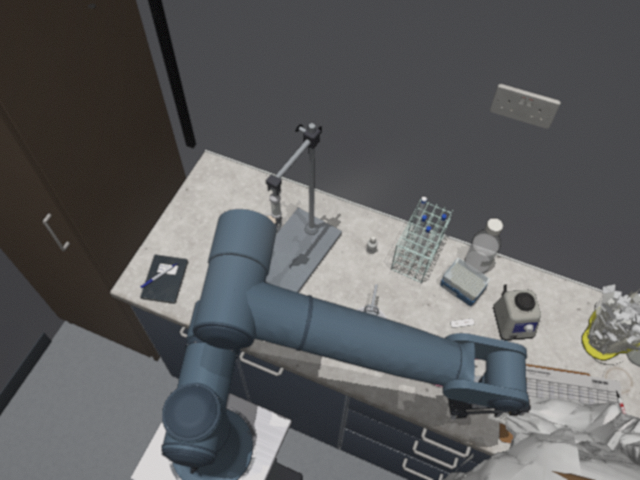

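Scene picture: candidates for the pan are the metal stirrup at scene (333,350) / top (372,308), and the pink look-alike at scene (382,459) under the gripper. I choose the metal one. The stand base is at scene (303,275), the balance hook at (277,221), the jar (274,240), the petri dish (298,242) and the dropper bottle (375,300). Next is a check in a close crop, with measurements.

```bash
cat > h.py <<'E'
import numpy as np, cv2
from scipy.spatial.transform import Rotation as R
from rig import state, eyes, env, models
def world(n,uv,d,cm=None):
    cm=cm or eyes.camera_model(n); f=240/np.tan(np.radians(cm["fovy"]/2)); uv=np.atleast_2d(uv).astype(float); d=np.atleast_1d(d)
    x=(uv[:,0]-cm["cx"])/f; y=(uv[:,1]-cm["cy"])/f
    if n=="wrist":
        r=np.hypot(x,y)+1e-9; k=np.tan(r)/r; x,y=x*k,y*k
        s=state(); T=np.eye(4); T[:3,:3]=R.from_rotvec(s["tool_rot"]).as_matrix(); T[:3,3]=s["position"]; T=T@cm["tool_from_camera"]
    else: T=cm["cam_to_world"]
    P=np.c_[x*d,-y*d,-d,np.ones(len(d))]
    return (P@np.asarray(T).T)[:,:3]
def cloud(n,d):
    v,u=np.mgrid[0:480,0:640]; return world(n,np.c_[u.ravel(),v.ravel()],d.ravel()).reshape(480,640,3)
def project(n,P):
    cm=eyes.camera_model(n); f=240/np.tan(np.radians(cm["fovy"]/2)); T=np.array(cm["cam_to_world"]) if n!="wrist" else None
    if n=="wrist":
        s=state(); T=np.eye(4); T[:3,:3]=R.from_rotvec(s["tool_rot"]).as_matrix(); T[:3,3]=s["position"]; T=T@cm["tool_from_camera"]
    p=(np.atleast_2d(P)-T[:3,3])@T[:3,:3]; x=p[:,0]/-p[:,2]; y=-p[:,1]/-p[:,2]
    if n=="wrist":
        r=np.hypot(x,y)+1e-9; k=np.arctan2(np.hypot(p[:,0],p[:,1]),-p[:,2])/r; x,y=x*k,y*k
    return np.c_[cm["cx"]+f*x,cm["cy"]+f*y]
E
python3 - <<'E'
from h import *
np.set_printoptions(precision=3,suppress=True)
p=cv2.imread("pics/scene0.png"); d=np.load("pics/scene0.npy")
C=cloud("scene",d); Ct=cloud("top",np.load("pics/top0.npy"))
for nm,box in (("pan",(300,320,370,385)),("hook",(262,165,290,250))):
    x0,y0,x1,y1=box; cv2.imwrite(f"pics/{nm}.png",cv2.resize(p[y0:y1,x0:x1],None,fx=8,fy=8,interpolation=cv2.INTER_CUBIC))
def pr(C,us,vs,n):
    for v in vs: print(n,v,[(u,C[v,u].tolist()) for u in us])
print("petri",C[242,298],"bottle",C[297,375],"jar",C[240,274])
# pan bar points by height
for n,K,(x0,y0,x1,y1) in (("scene",C,(300,320,370,385)),("top",Ct,(355,280,400,325))):
    S=K[y0:y1,x0:x1].reshape(-1,3)
    for a,b in ((0.07,0.1),(0.1,0.16),(0.003,0.02)):
        Q=S[(S[:,2]>a)&(S[:,2]<b)]; print(n,a,len(Q),Q.mean(0) if len(Q) else "",Q.min(0) if len(Q) else "",Q.max(0) if len(Q) else "")
# stand base
for n,K,(x0,y0,x1,y1) in (("scene",C,(245,235,360,310)),("top",Ct,(262,195,345,300))):
    S=K[y0:y1,x0:x1].reshape(-1,3); Q=S[(S[:,2]>.013)&(S[:,2]<.027)]
    print(n,"base",len(Q),cv2.minAreaRect(Q[:,:2].astype(np.float32)*1000),cv2.boxPoints(cv2.minAreaRect(Q[:,:2].astype(np.float32)*1000)).tolist())
# tube / hook points
S=C[150:250,255:295].reshape(-1,3); 
for a in np.arange(.2,.5,.02):
    Q=S[(S[:,2]>a)&(S[:,2]<a+.02)&(S[:,0]<1.5)]; 
    if len(Q): print("z",a,len(Q),np.median(Q,0),Q.min(0),Q.max(0))
E
```

```text
petri [0.687 0.152 0.016] bottle [ 0.725 -0.179  0.061] jar [0.613 0.177 0.049]
scene 0.07 203 [ 0.516 -0.252  0.092] [ 0.474 -0.279  0.072] [ 0.581 -0.233  0.1  ]
scene 0.1 70 [ 0.486 -0.257  0.127] [ 0.48  -0.277  0.1  ] [ 0.492 -0.234  0.146]
scene 0.003 563 [ 0.555 -0.229  0.006] [ 0.466 -0.358  0.003] [ 0.687 -0.094  0.02 ]
top 0.07 98 [ 0.525 -0.245  0.094] [ 0.484 -0.274  0.086] [ 0.582 -0.229  0.1  ]
top 0.1 66 [ 0.491 -0.251  0.126] [ 0.482 -0.271  0.1  ] [ 0.574 -0.23   0.151]
top 0.003 641 [ 0.586 -0.249  0.007] [ 0.523 -0.329  0.003] [ 0.668 -0.163  0.02 ]
scene base 3936 ((634.3743286132812, 79.76241302490234), (258.74530029296875, 281.5627136230469), 80.3595962524414) [[473.9158020019531, -24.207443237304688], [751.5023193359375, -71.35906982421875], [794.8328857421875, 183.73226928710938], [517.246337890625, 230.88389587402344]]
top base 3047 ((664.9656372070312, 23.961898803710938), (374.30767822265625, 262.98876953125), 25.846452713012695) [[439.20721435546875, 60.7105712890625], [553.8600463867188, -175.97027587890625], [890.7240600585938, -12.786773681640625], [776
[... 323 characters left out ...]
  ] [0.561 0.057 0.317]
z 0.31999999999999995 68 [0.543 0.045 0.329] [0.534 0.035 0.32 ] [0.56  0.06  0.339]
z 0.33999999999999997 56 [0.544 0.047 0.35 ] [0.535 0.041 0.34 ] [0.561 0.058 0.36 ]
z 0.35999999999999993 59 [0.543 0.046 0.371] [0.536 0.038 0.361] [0.557 0.061 0.379]
z 0.3799999999999999 62 [0.543 0.045 0.392] [0.533 0.039 0.38 ] [0.561 0.061 0.4  ]
z 0.3999999999999999 60 [0.546 0.051 0.404] [0.533 0.041 0.4  ] [0.561 0.065 0.41 ]
z 0.41999999999999993 60 [0.545 0.042 0.432] [0.539 0.035 0.423] [0.557 0.069 0.44 ]
z 0.4399999999999999 62 [0.546 0.04  0.455] [0.534 0.035 0.441] [0.602 0.068 0.46 ]
z 0.4599999999999999 227 [0.555 0.047 0.468] [0.534 0.034 0.46 ] [0.606 0.073 0.475]
```

View pics/pan.png

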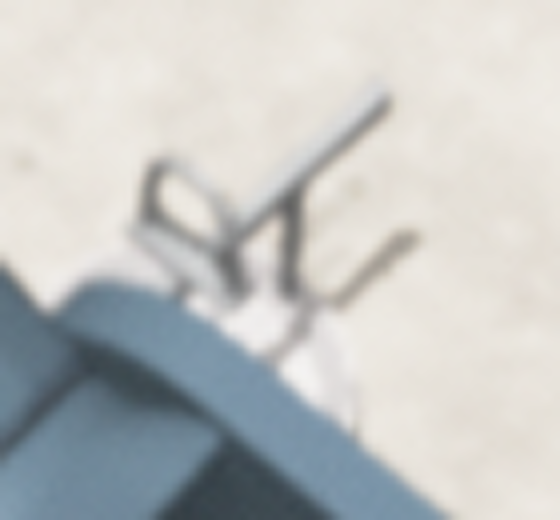

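Run:
```python
from h import *
np.set_printoptions(precision=3,suppress=True)
def fit(Q,nm):
    m=np.median(Q,0); 
    for _ in range(5):
        u,s,vt=np.linalg.svd(Q-m,full_matrices=False); a=vt[0]*np.sign(vt[0,0]); r=np.linalg.norm((Q-m)-np.outer((Q-m)@a,a),axis=1); Q=Q[r<max(.008,2*np.median(r))]; m=Q.mean(0)
    print(nm,len(Q),"mean",m,"dir",a,"yaw",np.degrees(np.arctan2(a[1],a[0])),"ends",m+a*((Q-m)@a).min(),m+a*((Q-m)@a).max())
for n in ("scene","top"):
    K=cloud(n,np.load(f"pics/{n}0.npy"))
    S=K[100:230,250:360].reshape(-1,3)
    fit(S[(S[:,2]>.452)&(S[:,2]<.474)&(S[:,0]<.9)],n+" rod")
    Q=S[(S[:,2]>.1)&(S[:,2]<.42)&(S[:,0]>.6)&(S[:,0]<.95)]
    if len(Q): print(n,"column",len(Q),np.median(Q,0),Q.min(0),Q.max(0))
    x0,y0,x1,y1=(300,320,370,385) if n=="scene" else (355,280,400,325)
    S=K[y0:y1,x0:x1].reshape(-1,3); fit(S[(S[:,2]>.08)&(S[:,2]<.1)],n+" bar")
    fit(S[(S[:,2]>.104)&(S[:,2]<.15)],n+" loop")
    x0,y0,x1,y1=(245,235,360,310) if n=="scene" else (262,195,345,300)
    v=(K[...,2]>.01)&(K[...,2]<.03); M=np.zeros((480,640),np.uint8); M[y0:y1,x0:x1]=v[y0:y1,x0:x1]
    M=cv2.morphologyEx(M,cv2.MORPH_OPEN,np.ones((5,5),np.uint8)); l,lab,st,_=cv2.connectedComponentsWithStats(M); M=lab==1+st[1:,4].argmax()
    r=cv2.minAreaRect(K[M][:,:2].astype(np.float32)*1000); print(n,"base",r,cv2.boxPoints(r).round().tolist())
```

```text
scene rod 407 mean [0.623 0.038 0.466] dir [ 0.989 -0.143 -0.03 ] yaw -8.205214877922915 ends [0.535 0.051 0.468] [0.762 0.018 0.461]
scene column 6395 [0.878 0.313 0.23 ] [0.706 0.012 0.1  ] [0.886 0.638 0.42 ]
scene bar 142 mean [ 0.525 -0.25   0.091] dir [ 0.981  0.185 -0.058] yaw 10.66841406804224 ends [ 0.475 -0.259  0.094] [ 0.581 -0.239  0.088]
scene loop 44 mean [ 0.485 -0.251  0.133] dir [ 0.146 -0.648  0.748] yaw -77.3239682545079 ends [ 0.48  -0.232  0.11 ] [ 0.488 -0.264  0.148]
scene base ((627.6102905273438, 39.942039489746094), (177.9637451171875, 281.5627136230469), 80.3595962524414) [[474.0, -24.0], [752.0, -71.0], [781.0, 104.0], [504.0, 151.0]]
top rod 403 mean [0.649 0.039 0.468] dir [ 0.973 -0.228 -0.034] yaw -13.184208358216152 ends [0.537 0.065 0.471] [ 0.886 -0.017  0.459]
top column 6831 [0.881 0.084 0.263] [ 0.704 -0.064  0.1  ] [0.891 0.319 0.42 ]
top bar 81 mean [ 0.532 -0.243  0.094] dir [ 0.979  0.201 -0.044] yaw 11.621168003469958 ends [ 0.487 -0.252  0.096] [ 0.582 -0.233  0.091]
top loop 34 mean [ 0.487 -0.244  0.136] dir [ 0.12  -0.606  0.786] yaw -78.84722219053245 ends [ 0.483 -0.225  0.111] [ 0.489 -0.257  0.153]
top base ((632.9549560546875, 43.12190628051758), (170.66319274902344, 281.7294616699219), 81.76133728027344) [[481.0, -21.0], [760.0, -62.0], [785.0, 107.0], [506.0, 148.0]]
```

The crop confirms a plain metal stirrup with an upright loop (arch at crop ~(160,165)) and the far ear (385,95), so this is the real pan: axis about (0.486,-0.248), bar yaw about 11°. The stand origin is about (0.551,0.054), with yaw about -9°. I move above the near ear with the wrist camera on the robot side.

```bash
echo '{"offsets":[[0.04, -0.04, -0.06, -0.188], [0.25, -0.235, -0.08, -2.88], [0.25, -0.235, -0.08, -2.88], [0.25, -0.235, -0.08, -2.88], [0.25, -0.235, -0.08, -2.88], [0.25, -0.235, -0.08, -2.88], [0.25, -0.235, -0.08, -2.88], [0.25, -0.235, -0.08, -2.88], [0.25, -0.235, -0.08, -2.88], [0.25, -0.235, -0.08, -2.88]]}' | python3 -m handwheel; echo '{"offsets":[[0, 0, 0, -1.0], [0, 0, 0, -1.0], [0, 0, 0, -1.0], [0, 0, 0, -1.0], [0, 0, 0, -1.0], [0, 0, 0, -1.0], [0, 0, 0, -1.0]]}' | python3 -m handwheel
```

```text
t: 2.55
position: [0.4067, -0.2633, 0.2544]
tool_rot: [1.233, 2.889, -0.0]
ft_force: [-1.2, 0.1, -0.5]
grip_width: 0.094
gripper_force: 0.0
t: 3.42
position: [0.4066, -0.2634, 0.2544]
tool_rot: [-0.292, 3.128, -0.0]
ft_force: [0.9, 1.0, 0.2]
grip_width: 0.0941
gripper_force: 0.0
```

Run:
```python
from h import *
np.set_printoptions(precision=4,suppress=True)
print(state()["joint_pos"])
def fit(Q,nm):
    m=np.median(Q,0)
    for _ in range(5):
        u,s,vt=np.linalg.svd(Q-m,full_matrices=False); a=vt[0]*np.sign(vt[0,0]); r=np.linalg.norm((Q-m)-np.outer((Q-m)@a,a),axis=1); Q=Q[r<max(.006,2*np.median(r))]; m=Q.mean(0)
    print(nm,len(Q),"mean",m,"yaw",np.degrees(np.arctan2(a[1],a[0])),"ends",m+a*((Q-m)@a).min(),m+a*((Q-m)@a).max())
for n in ("wrist","scene"):
    p,d=eyes.snapshot(n); cv2.imwrite(f"pics/{n}1.png",p); K=cloud(n,d); np.save(f"pics/{n}1.npy",K)
    S=K.reshape(-1,3); S=S[(d.ravel()>0)&(np.hypot(S[:,0]-.486,S[:,1]+.248)<.13)]
    fit(S[(S[:,2]>.083)&(S[:,2]<.1)],n+" bar"); 
    Q=S[(S[:,2]>.115)&(S[:,2]<.155)&(np.hypot(S[:,0]-.486,S[:,1]+.248)<.04)]; print("loop",len(Q),Q.mean(0),Q.min(0),Q.max(0)); fit(Q[Q[:,2]>.138],"looptop")
    Q=S[(S[:,2]>.008)&(S[:,2]<.022)]; print("rim",len(Q),cv2.minEnclosingCircle(Q[:,:2].astype(np.float32)*1000))
```

```text
[-0.8094 -0.214   1.8768 -0.      1.4787 -2.5665]
wrist bar 1064 mean [ 0.4757 -0.2569  0.0926] yaw 10.83554179509419 ends [ 0.3959 -0.2721  0.0925] [ 0.5671 -0.2394  0.0927]
loop 293 [ 0.4879 -0.255   0.1357] [ 0.4827 -0.2748  0.115 ] [ 0.4942 -0.2345  0.1462]
looptop 143 mean [ 0.4882 -0.2542  0.1427] yaw -79.5741663514209 ends [ 0.4855 -0.24    0.1425] [ 0.4904 -0.2666  0.1429]
rim 1511 ((489.6481628417969, -254.13002014160156), 58.09015655517578)
scene bar 243 mean [ 0.4822 -0.258   0.0914] yaw 10.748834253034202 ends [ 0.3926 -0.275   0.0914] [ 0.5788 -0.2397  0.0914]
loop 49 [ 0.4864 -0.2598  0.1346] [ 0.4802 -0.2773  0.1151] [ 0.4923 -0.2367  0.1456]
looptop 23 mean [ 0.4863 -0.2569  0.1419] yaw -78.29883050894618 ends [ 0.4838 -0.2449  0.1417] [ 0.4883 -0.2666  0.1421]
rim 346 ((488.1774597167969, -235.5262908935547), 107.891357421875)
```

View pics/wrist1.png

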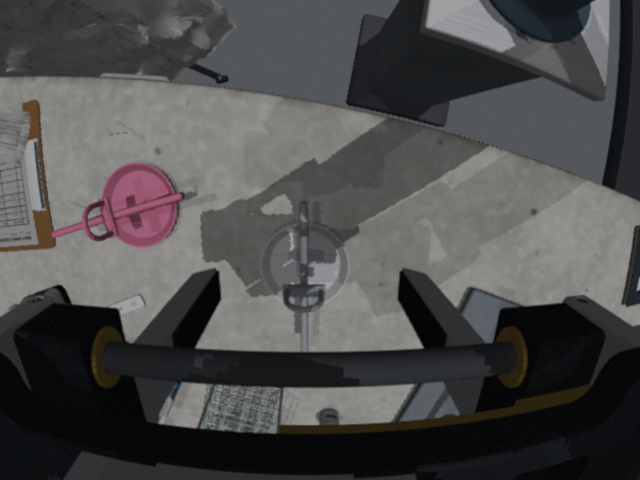

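The wrist picture shows the metal pan at (305,267) with its near ear at (304,210), and the pink one at (140,205). Pan axis is (0.4885,-0.2545), rim diameter 116 mm and loop top at 0.1427, all as described. Now I descend onto the near ear.

```bash
echo '{"offsets":[[-0.002, -0.0065, 0.06, 0], [-0.002, -0.0065, 0.12, 0], [-0.002, -0.0065, 0.165, 0], [-0.002, -0.0065, 0.188, 0], [-0.002, -0.0065, 0.188, 0]]}' | python3 -m handwheel; python3 -c "
from rig import state; s=state(); print(s['ft_force'],s['position'])"; echo '{"offsets":[[0, 0, 0, 0], [0, 0, 0, 0], [0, 0, 0, 0], [0, 0, 0, 0], [0, 0, 0, 0], [0, 0, 0, 0]]}' | python3 -m handwheel 0
```

```text
t: 4.15
position: [0.4086, -0.2682, 0.0645]
tool_rot: [0.292, -3.125, -0.005]
ft_force: [-0.3, -0.1, 0.2]
grip_width: 0.0941
gripper_force: 0.0
[-0.25509498 -0.07821521  0.18569971] [ 0.40860666 -0.26820246  0.06446282]
t: 4.9
position: [0.4098, -0.2694, 0.0663]
tool_rot: [0.294, -3.128, -0.0]
ft_force: [0.2, 0.3, 0.1]
grip_width: 0.0374
gripper_force: 0.0
```

```bash
echo '{"offsets":[[0, 0, 0, 0], [0, 0, 0, 0], [0, 0, 0, 0], [0, 0, 0, 0], [0, 0, 0, 0], [0, 0, 0, 0]]}' | python3 -m handwheel; python3 -c "
from rig import state; import numpy as np
for i in range(1): s=state(); print(s['ft_force'],s['wrist_torque'])"; echo '{"offsets":[[0, 0, -0.02, 0], [0, 0, -0.06, 0], [0, 0, -0.11, 0], [0, 0, -0.15, 0], [0, 0, -0.165, 0], [0, 0, -0.165, 0], [0, 0, -0.165, 0]]}' | python3 -m handwheel
```

```text
t: 5.65
position: [0.4098, -0.2694, 0.0663]
tool_rot: [-0.294, 3.128, 0.0]
ft_force: [0.6, 0.1, 0.4]
grip_width: 0.0002
gripper_force: 0.0
[0.56460827 0.12066758 0.39192997] [ 0.03445284 -0.15464485 -0.03404514]
t: 6.52
position: [0.409, -0.2686, 0.229]
tool_rot: [0.293, -3.126, -0.005]
ft_force: [0.1, -0.7, -0.0]
grip_width: 0.0005
gripper_force: 0.0
```

Run:
```python
from h import *
np.set_printoptions(precision=4,suppress=True)
for n in ("wrist","scene"):
    p,d=eyes.snapshot(n); cv2.imwrite(f"pics/{n}2.png",p); K=cloud(n,d)
    S=K.reshape(-1,3); S=S[(d.ravel()>0)&(np.hypot(S[:,0]-.486,S[:,1]+.255)<.13)]
    Q=S[(S[:,2]>.083)&(S[:,2]<.1)]; print(n,len(Q),Q.mean(0),Q.min(0),Q.max(0)); Q=S[(S[:,2]>.137)&(S[:,2]<.155)];print(n,len(Q),Q.mean(0),Q.min(0),Q.max(0))
```

```text
wrist 550 [ 0.4298 -0.265   0.0921] [ 0.3953 -0.2747  0.0832] [ 0.5509 -0.2406  0.0948]<stdin>:6: RuntimeWarning: Mean of empty slice.
  ret = um.true_divide(
Traceback (most recent call last):
ValueError: zero-size array to reduction operation minimum which has no identity
```

View pics/wrist2.png

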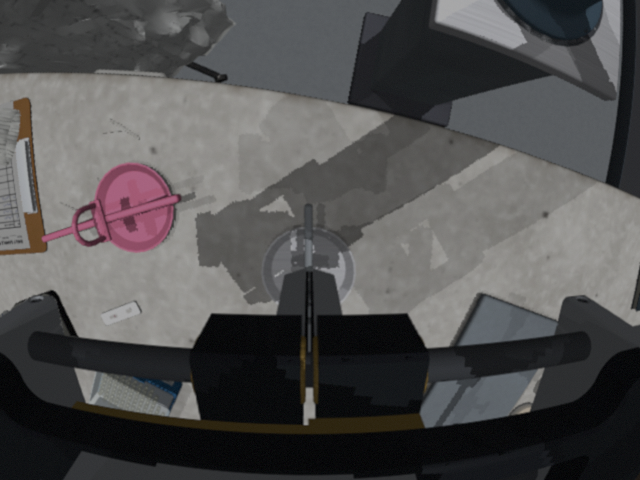

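The wrist picture shows the fingers shut at (308,270) and the pan still standing at (308,268), with its ear at (308,215). The grasp missed the bar. I measure pan and fingers against each other.

Run:
```python
from h import *
np.set_printoptions(precision=4,suppress=True)
s=state(); print(s["position"],s["joint_pos"],env.grip_point_offset)
for n in ("scene","top","wrist"):
    p,d=eyes.snapshot(n); cv2.imwrite(f"pics/{n}3.png",p); K=cloud(n,d); np.save(f"pics/{n}3.npy",K)
    A=K.reshape(-1,3); ok=d.ravel()>0
    S=A[ok&(np.hypot(A[:,0]-.489,A[:,1]+.255)<.14)]
    for a,b in ((.004,.022),(.083,.1),(.13,.155)):
        Q=S[(S[:,2]>a)&(S[:,2]<b)]
        if len(Q): print(n,a,len(Q),Q.mean(0),Q.min(0),Q.max(0))
    S=A[ok&(np.hypot(A[:,0]-.409,A[:,1]+.2686)<.07)]
    for z in np.arange(.16,.36,.02):
        Q=S[(S[:,2]>z)&(S[:,2]<z+.02)]
        if len(Q): print("  fing",round(z,2),len(Q),Q.mean(0),Q.min(0),Q.max(0))
x,y=project("scene",np.array([[.41,-.27,.15]]))[0].astype(int); print(x,y)
p=cv2.imread("pics/scene3.png"); q=p[max(0,y-60):y+60,max(0,x-70):x+70]; cv2.imwrite("pics/sc3c.png",cv2.resize(q,None,fx=5,fy=5,interpolation=cv2.INTER_CUBIC)); print(q.shape)
```

```text
[ 0.409  -0.2686  0.2289] [-0.8133 -0.1827  1.8957 -0.      1.4325 -2.5713] 0.0188
scene 0.004 1074 [ 0.4851 -0.262   0.0076] [ 0.3538 -0.39    0.004 ] [ 0.6268 -0.1207  0.0217]
scene 0.083 323 [ 0.4819 -0.258   0.0915] [ 0.3929 -0.28    0.0831] [ 0.5789 -0.2342  0.0989]
scene 0.13 32 [ 0.487  -0.2612  0.1396] [ 0.482  -0.2755  0.131 ] [ 0.4907 -0.2456  0.1484]
  fing 0.26 48 [ 0.4029 -0.2742  0.2723] [ 0.3966 -0.2842  0.2613] [ 0.4193 -0.2603  0.2795]
  fing 0.28 70 [ 0.4036 -0.2756  0.2905] [ 0.3962 -0.2846  0.2807] [ 0.4188 -0.2602  0.2999]
  fing 0.3 46 [ 0.4025 -0.2772  0.3091] [ 0.3962 -0.2852  0.3004] [ 0.4173 -0.2604  0.3199]
  fing 0.32 13 [ 0.4073 -0.2817  0.3252] [ 0.4007 -0.2845  0.3204] [ 0.4188 -0.2786  0.331 ]
  fing 0.34 5 [ 0.4022 -0.2947  0.3574] [ 0.3991 -0.2962  0.3552] [ 0.4049 -0.2933  0.3596]
top 0.004 2061 [ 0.4667 -0.2601  0.0079] [ 0.3499 -0.3949  0.004 ] [ 0.5912 -0.1165  0.0218]
top 0.083 96 [ 0.4425 -0.2599  0.0935] [ 0.3943 -0.2746  0.0844] [ 0.4923 -0.2283  0.1   ]
top 0.13 1 [ 0.4856 -0.2678  0.1405] [ 0.4856 -0.2678  0.1405] [ 0.4856 -0.2678  0.1405]

[... 441 characters left out ...]
846 -0.2911  0.3593]
wrist 0.004 3672 [ 0.4771 -0.2578  0.0083] [ 0.4318 -0.386   0.004 ] [ 0.5436 -0.1974  0.0179]
wrist 0.083 552 [ 0.4302 -0.2655  0.0926] [ 0.3956 -0.2752  0.0833] [ 0.5526 -0.241   0.095 ]
  fing 0.26 532 [ 0.4015 -0.2706  0.2726] [ 0.3987 -0.2827  0.2613] [ 0.4041 -0.2586  0.28  ]
  fing 0.28 970 [ 0.4014 -0.2707  0.2907] [ 0.3985 -0.2828  0.28  ] [ 0.4044 -0.2585  0.3   ]
  fing 0.3 1177 [ 0.4024 -0.2707  0.3085] [ 0.3984 -0.2832  0.3   ] [ 0.4186 -0.2583  0.32  ]
  fing 0.32 197 [ 0.4028 -0.2705  0.3274] [ 0.4003 -0.273   0.3201] [ 0.4078 -0.2686  0.3327]
  fing 0.34 36 [ 0.414  -0.2687  0.3559] [ 0.4101 -0.2706  0.3543] [ 0.4189 -0.2664  0.3575]
301 360
(120, 140, 3)
```

View pics/sc3c.png

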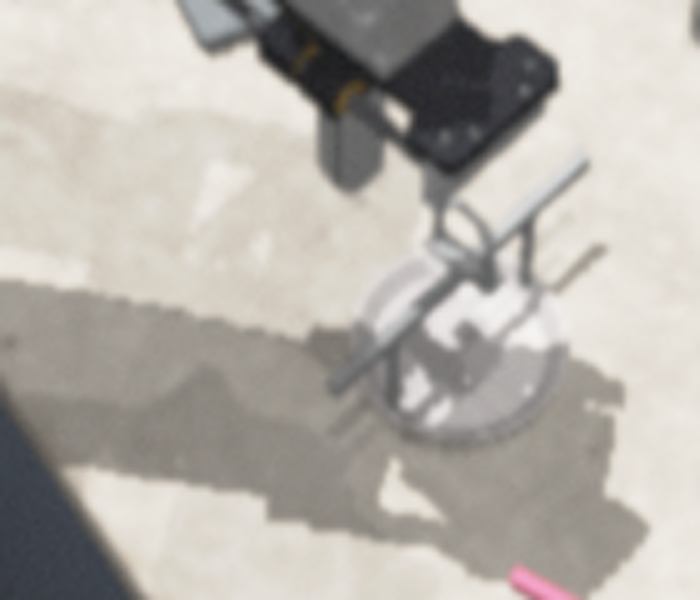

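The scene crop shows the shut finger tips at crop (350,190), well above the ear at (340,385). All three clouds put the lowest finger points near z=0.261, while the reported TCP is 0.229. So the real tips lie about 32 mm short of the stated TCP, and the fingers closed above the bar. I determine this offset exactly while reopening.

```bash
echo '{"offsets":[[0, 0, 0, 0], [0, 0, 0, 0], [0, 0, 0, 0], [0, 0, 0, 0], [0, 0, 0, 0], [0, 0, 0, 0], [0, 0, 0, 0], [0, 0, 0, 0], [0, 0, 0, 0]]}' | python3 -m handwheel 0.05
python3 - <<'E'
from h import *
np.set_printoptions(precision=4,suppress=True)
s=state(); print(s["position"],s["joint_velocities"]); M=R.from_rotvec(s["tool_rot"]).as_matrix()
for n in ("wrist","scene","top"):
    K=np.load(f"pics/{n}3.npy").reshape(-1,3); Q=(K-s["position"])@M; Q=Q[(abs(Q[:,0])<.03)&(abs(Q[:,1])<.03)&(Q[:,2]>-.1)&(Q[:,2]<.03)]
    print(n,len(Q),"tool z max",np.sort(Q[:,2])[-8:],"x",np.percentile(Q[:,0],[2,50,98]),"y",np.percentile(Q[:,1],[2,50,98]))
p,d=eyes.snapshot("wrist"); K=cloud("wrist",d).reshape(-1,3); s=state(); M=R.from_rotvec(s["tool_rot"]).as_matrix(); Q=(K-s["position"])@M
Q=Q[(abs(Q[:,0])<.03)&(abs(Q[:,1])<.06)&(Q[:,2]>-.09)&(Q[:,2]<.03)]
for z in np.arange(-.09,.03,.01):
    B=Q[(Q[:,2]>z)&(Q[:,2]<z+.01)]; 
    if len(B): print(round(z,2),len(B),B.min(0),B.max(0))
E
```

```text
t: 7.85
position: [0.4098, -0.2694, 0.2312]
tool_rot: [0.294, -3.128, -0.0]
ft_force: [-0.7, -0.3, 0.4]
grip_width: 0.0498
gripper_force: 0.0
[ 0.4098 -0.2694  0.2312] [-0.0011  0.0007  0.0001  0.0004 -0.0014  0.0009]
wrist 2844 tool z max [-0.0312 -0.0311 -0.0311 -0.0308 -0.0306 -0.0303 -0.0301 -0.0301] x [-0.0009  0.0086  0.0092] y [-0.0115  0.0002  0.0119]
scene 177 tool z max [-0.0354 -0.0347 -0.0337 -0.0333 -0.0311 -0.0306 -0.0305 -0.0301] x [-0.0067  0.0101  0.0125] y [-0.014  -0.0082  0.0107]
top 92 tool z max [-0.0387 -0.0374 -0.0369 -0.0364 -0.036  -0.0336 -0.033  -0.0315] x [-0.0003  0.0082  0.0104] y [-0.0085  0.0029  0.0146]
-0.09 1064 [-0.0098 -0.0374 -0.09  ] [ 0.0092  0.0371 -0.08  ]
-0.08 915 [-0.0092 -0.0373 -0.08  ] [ 0.0092  0.0371 -0.07  ]
-0.07 772 [-0.0092 -0.0372 -0.07  ] [ 0.0093  0.0371 -0.06  ]
-0.06 641 [-0.0096 -0.0368 -0.06  ] [ 0.0093  0.0364 -0.05  ]
-0.05 528 [-0.0094 -0.0372 -0.05  ] [ 0.0091  0.0367 -0.04  ]
-0.04 296 [-0.0092 -0.0364 -0.04  ] [ 0.009   0.0361 -0.0313]
```

Tips are 32 mm behind the reported TCP (tool z ≈ -0.032). I go to a reported z of 0.035 and close.

```bash
echo '{"offsets":[[0, 0, 0.06, 0], [0, 0, 0.12, 0], [0, 0, 0.165, 0], [0, 0, 0.19, 0], [0, 0, 0.196, 0], [0, 0, 0.196, 0], [0, 0, 0.196, 0]]}' | python3 -m handwheel && echo '{"offsets":[[0, 0, 0, 0], [0, 0, 0, 0], [0, 0, 0, 0], [0, 0, 0, 0], [0, 0, 0, 0], [0, 0, 0, 0]]}' | python3 -m handwheel 0
```

```text
t: 8.78
position: [0.4108, -0.2704, 0.0368]
tool_rot: [-0.294, 3.126, -0.004]
ft_force: [-0.2, -0.7, -0.3]
grip_width: 0.0502
gripper_force: 0.0
t: 9.52
position: [0.4097, -0.2693, 0.0352]
tool_rot: [0.294, -3.128, -0.0]
ft_force: [-0.1, 0.4, 0.7]
grip_width: 0.0079
gripper_force: 30.0
```

Gripped: 7.9 mm opening at 30 N. I lift and carry the pan in low front of the hook.

```bash
echo '{"offsets":[[0, 0, -0.01, 0], [0, 0, -0.035, 0], [0, 0, -0.07, 0], [0, 0, -0.095, 0], [0, 0, -0.1, 0], [0, 0, -0.1, 0]]}' | python3 -m handwheel && echo '{"offsets":[[-0.002, 0.015, 0, 0.01], [-0.007, 0.05, 0, 0.04], [-0.014, 0.1, 0, 0.09], [-0.022, 0.15, 0, 0.14], [-0.029, 0.2, 0, 0.19], [-0.036, 0.25, 0, 0.24], [-0.043, 0.3, 0, 0.29], [-0.047, 0.335, 0, 0.335], [-0.049, 0.345, 0, 0.344], [-0.049, 0.345, 0, 0.344]]}' | python3 -m handwheel && echo '{"offsets":[[0, 0, 0, 0], [0, 0, 0, 0], [0, 0, 0, 0]]}' | python3 -m handwheel
python3 - <<'E'
from h import *
np.set_printoptions(precision=4,suppress=True)
for n in ("wrist","scene","top"):
    s=state(); p,d=eyes.snapshot(n); cv2.imwrite(f"pics/{n}4.png",p); K=cloud(n,d); np.save(f"pics/{n}4.npy",K)
    print(n,s["position"],s["tool_rot"],s["ft_force"],(d>0).mean())
w=cv2.imread("pics/wrist4.png"); s=cv2.imread("pics/scene4.png")
cv2.imwrite("pics/m4.png",np.vstack([cv2.resize(w[240:480,120:520],(800,480))[:330],cv2.resize(s[150:300,190:414],(400,268))[:0].repeat(2,1) if 0 else cv2.resize(s[170:260,210:478],(800,268))]))
E
```

```text
t: 10.28
position: [0.4093, -0.269, 0.1346]
tool_rot: [0.294, -3.127, -0.001]
ft_force: [-0.9, 0.5, -3.8]
grip_width: 0.0074
gripper_force: 30.0
t: 11.52
position: [0.393, 0.079, 0.1346]
tool_rot: [-0.243, -3.131, 0.0]
ft_force: [0.2, 0.0, -3.2]
grip_width: 0.0079
gripper_force: 30.0
t: 11.9
position: [0.3938, 0.0781, 0.1352]
tool_rot: [-0.248, -3.132, 0.0]
ft_force: [-0.6, 0.9, -3.4]
grip_width: 0.0076
gripper_force: 30.0
wrist [0.3938 0.0781 0.1352] [-0.2481 -3.1317  0.    ] [-0.6095  0.9455 -3.3886] 0.9741764322916666
scene [0.3938 0.0782 0.1353] [-0.2478 -3.1318 -0.0001] [ 0.027  -0.5119 -3.3044] 0.99615234375
top [0.3938 0.0783 0.1353] [-0.2474 -3.1318  0.    ] [ 0.774   1.0064 -2.6747] 0.996181640625
```

View pics/m4.png

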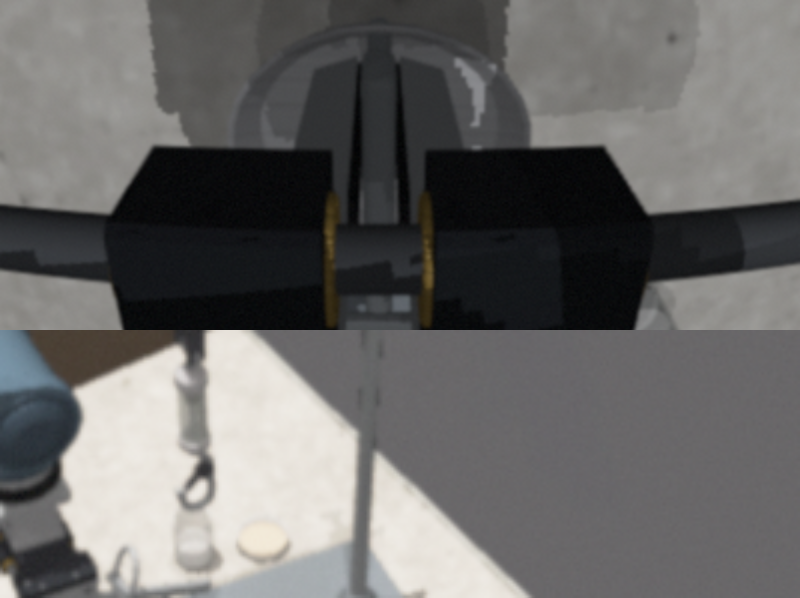

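Upper half: the wrist view with the bar held level between the fingers at (375,100). Lower half: the scene view with the free hook at crop (200,480) and the loop at (125,570), in front of and below it. Next I fit tube, column and loop numerically.

```bash
cat > m.py <<'E'
from h import *
from scipy.optimize import least_squares
np.set_printoptions(precision=4,suppress=True)
def cyl(Q,r,c0):
    f=lambda c: np.hypot(Q[:,0]-c[0],Q[:,1]-c[1])-r
    return least_squares(f,c0,loss="soft_l1",f_scale=.003).x
def meas(tag,tcp=None):
    for n in ("scene","top"):
        A=np.load(f"pics/{n}{tag}.npy").reshape(-1,3)
        T=A[(A[:,2]>.32)&(A[:,2]<.40)&(np.hypot(A[:,0]-.551,A[:,1]-.054)<.03)]
        C=A[(A[:,2]>.06)&(A[:,2]<.40)&(np.hypot(A[:,0]-.719,A[:,1]-.027)<.03)]
        t=cyl(T,.0145,[.551,.054]) if len(T)>10 else None; c=cyl(C,.0085,[.719,.027]) if len(C)>10 else None
        print(n,"tube",len(T),t,"column",len(C),c, "yaw",np.degrees(np.arctan2(*(c-t)[::-1])) if t is not None and c is not None else "", "dist",np.linalg.norm(c-t) if t is not None and c is not None else "")
        H=A[(A[:,2]>.23)&(A[:,2]<.315)&(np.hypot(A[:,0]-.551,A[:,1]-.054)<.04)]
        for z in np.arange(.23,.315,.01):
            B=H[(H[:,2]>z)&(H[:,2]<z+.01)]
            if len(B): print("  hook",round(z,2),len(B),B.mean(0),B.min(0),B.max(0))
E
python3 - <<'E'
from m import *
meas(4)
a=np.radians(-9); L0=np.array([.3938+.0787*np.cos(a),.0781+.0787*np.sin(a)]); print("loop expected",L0)
for n in ("scene","top","wrist"):
    A=np.load(f"pics/{n}4.npy").reshape(-1,3)
    B=A[(np.hypot(A[:,0]-L0[0],A[:,1]-L0[1])<.03)&(A[:,2]>.205)&(A[:,2]<.262)]
    if len(B): print(n,"loop",len(B),B.mean(0),"z98",np.sort(B[:,2])[-6:]); T=B[B[:,2]>.234]; print("   top",len(T),T.mean(0),T.min(0),T.max(0))
    B=A[(abs((A[:,0]-L0[0])*np.sin(a)-(A[:,1]-L0[1])*np.cos(a))<.03)&(abs((A[:,0]-L0[0])*np.cos(a)+(A[:,1]-L0[1])*np.sin(a))<.1)&(A[:,2]>.17)&(A[:,2]<.2)]
    if len(B)>10:
        u=(B[:,:2]-L0)@[np.cos(a),np.sin(a)]; v=(B[:,:2]-L0)@[-np.sin(a),np.cos(a)]; k=abs(v-np.median(v))<.01; print("   bar",k.sum(),"u",u[k].min(),u[k].max(),"v fit",np.polyfit(u[k],v[k],1),"z fit",np.polyfit(u[k],B[k,2],1))
E
```

```text
scene tube 241 [0.5503 0.0569] column 534 [0.7172 0.0267] yaw -10.25857626834588 dist 0.1696412193222306
  hook 0.23 2 [0.549  0.0574 0.2389] [0.5485 0.0533 0.2383] [0.5495 0.0616 0.2395]
  hook 0.24 26 [0.5481 0.0533 0.2457] [0.5346 0.0478 0.2405] [0.5643 0.0589 0.2499]
  hook 0.25 16 [0.5489 0.0524 0.2555] [0.5309 0.0478 0.2502] [0.5643 0.0586 0.2596]
  hook 0.26 21 [0.5438 0.0543 0.2663] [0.5286 0.0462 0.2613] [0.5652 0.0614 0.2695]
  hook 0.27 23 [0.5509 0.0526 0.2751] [0.5371 0.0468 0.2701] [0.5647 0.0614 0.28  ]
  hook 0.28 27 [0.5558 0.0519 0.2849] [0.5471 0.0449 0.2811] [0.5642 0.0633 0.2899]
  hook 0.29 14 [0.5598 0.0511 0.2952] [0.5552 0.045  0.291 ] [0.5658 0.0587 0.2999]
  hook 0.3 8 [0.5532 0.0524 0.3045] [0.5435 0.0517 0.3008] [0.5606 0.0536 0.3089]
  hook 0.31 1 [0.5446 0.0506 0.3108] [0.5446 0.0506 0.3108] [0.5446 0.0506 0.3108]
top tube 175 [0.5537 0.0606] column 380 [0.7194 0.0309] yaw -10.15278140274852 dist 0.16837753627100854
  hook 0.24 15 [0.5549 0.0583 0.2459] [0.5459 0.0542 0.2417] [0.5631 0.0639 0.2498]
  hook 0.25 12 [0.5512 0.057  0.2537] [0.5339 0.0537 0.2502] [0.5658 0.0599 0.2592]
  hook 0.26 14 [0.5483 0.0592 0.2645] [0.5305 0.0518 0.26  ] [0.5672 0.066  0.269 ]
  hook 0.27 27 [0.5459 0.0597 0.2747] [0.5294 0.0527 0.2702] [0.5658 0.0652 0.2791]
  hook 0.28 20 [0.5554 0.0577 0.2844] [0.5477 0.0512 0.28  ] [0.563 0.068 0.289]
  hook 0.29 9 [0.5602 0.054  0.2928] [0.557  0.0507 0.2902] [0.5645 0.0575 0.296 ]
loop expected [0.4715 0.0658]
scene loop 25 [0.4812 0.0589 0.2121] z98 [0.2158 0.2159 0.2165 0.2169 0.2179 0.2207]<stdin>:7: RuntimeWarning: Mean of empty slice.
  ret = um.true_divide(
Traceback (most recent call last):
ValueError: zero-size array to reduction operation minimum which has no identity
```

Run:
```python
from m import *
a=np.radians(-9); L0=np.array([.3938+.0787*np.cos(a),.0781+.0787*np.sin(a)])
for n in ("scene","top","wrist"):
    A=np.load(f"pics/{n}4.npy").reshape(-1,3)
    u=(A[:,:2]-L0)@[np.cos(a),np.sin(a)]; v=(A[:,:2]-L0)@[-np.sin(a),np.cos(a)]
    k=(u>-.11)&(u<.12)&(abs(v)<.03)&(A[:,2]>.08)&(A[:,2]<.262)
    for lo in np.arange(-.11,.12,.01):
        j=k&(u>=lo)&(u<lo+.01)
        if j.any(): print(n,round(lo,2),j.sum(),"z",np.percentile(A[j,2],[0,50,90,100]),"v",np.percentile(v[j],[5,50,95]))
```

```text
scene -0.09 16 z [0.1003 0.1769 0.1862 0.1875] v [-0.0192 -0.0158  0.0018]
scene -0.08 58 z [0.0943 0.1088 0.1792 0.1839] v [-0.0224 -0.0061  0.0222]
scene -0.07 63 z [0.0891 0.0963 0.1485 0.1656] v [-0.0216 -0.0036  0.0265]
scene -0.06 65 z [0.0844 0.0918 0.1592 0.1713] v [-0.0256 -0.001   0.0242]
scene -0.05 58 z [0.0816 0.0875 0.0919 0.1721] v [-0.0241 -0.002   0.0257]
scene -0.04 61 z [0.0801 0.085  0.1653 0.1752] v [-0.027  -0.0047  0.023 ]
scene -0.03 49 z [0.0804 0.083  0.1685 0.1719] v [-0.0265 -0.0024  0.0276]
scene -0.02 34 z [0.0801 0.1605 0.1716 0.1772] v [-0.0174 -0.0039  0.0271]
scene -0.01 58 z [0.1506 0.172  0.1762 0.1899] v [-0.026  -0.0048  0.0166]
scene -0.0 60 z [0.1643 0.193  0.2117 0.2207] v [-0.0245 -0.0037  0.0153]
scene 0.01 36 z [0.0801 0.1613 0.2151 0.2179] v [-0.0165 -0.0046  0.0161]
scene 0.02 32 z [0.0806 0.1415 0.1592 0.1604] v [-0.007  -0.0036  0.0014]
scene 0.03 37 z [0.1016 0.1403 0.1561 0.1585] v [-0.0081 -0.005   0.0011]
scene 0.04 15 z [0.1384 0.1472 0.1524 0.155 ] v [-0.0078 -0.0056 -0.0015]
scene 0.05 15 z [0.1334 0.1439 0.1491 0.1495] v [-0.006
[... 1962 characters left out ...]
0.0197  0.0003  0.0204]
wrist -0.07 955 z [0.0932 0.0968 0.1887 0.2598] v [-0.0257 -0.0002  0.0254]
wrist -0.06 452 z [0.0901 0.0948 0.1859 0.1871] v [-0.0284  0.0003  0.0287]
wrist -0.05 168 z [0.0872 0.091  0.1829 0.1839] v [-0.0293 -0.0002  0.0294]
wrist -0.04 22 z [0.0858 0.0872 0.0881 0.0883] v [-0.0299  0.0285  0.0299]
wrist -0.02 71 z [0.1696 0.1712 0.1722 0.1731] v [-0.003   0.0002  0.0034]
wrist -0.01 421 z [0.1676 0.1722 0.1734 0.1746] v [-0.0085  0.0002  0.009 ]
wrist -0.0 180 z [0.1689 0.1707 0.1716 0.1721] v [-0.0089  0.0002  0.0094]
wrist 0.01 86 z [0.1591 0.1622 0.1636 0.1642] v [-0.0035  0.0002  0.0039]
wrist 0.02 70 z [0.1557 0.1596 0.1608 0.1618] v [-0.0038  0.0002  0.0042]
```

The bar slopes 16° nose-down: the pan turned in the grip during the lift. I'll carry it clear of the base plate, check whether it is still creeping, and re-level it on the worktop.

```bash
cat > tilt.py <<'E'
from h import *
np.set_printoptions(precision=4,suppress=True)
s=state(); p,d=eyes.snapshot("wrist"); K=cloud("wrist",d).reshape(-1,3); M=R.from_rotvec(s["tool_rot"]).as_matrix(); Q=(K-s["position"])@M
Q=Q[(d.ravel()>0)&(abs(Q[:,1])<.0035)&(Q[:,0]>-.07)&(Q[:,0]<.05)]
# bar top seen behind the fingers (x>.009) and ahead
B=Q[(Q[:,0]>.012)&(Q[:,0]<.04)&(abs(Q[:,2]+.058)<.03)]
if len(B)>5: print("ear slope deg",np.degrees(np.arctan(np.polyfit(B[:,0],B[:,2],1)[0])),"n",len(B),"end x",B[:,0].max(), "z",np.median(B[:,2]))
for lo in np.arange(-.11,.04,.01):
    j=Q[(Q[:,0]>=lo)&(Q[:,0]<lo+.01)]
    if len(j): print("x",round(lo,2),len(j),"z",np.percentile(j[:,2],[5,50,95]))
print(s["position"],s["ft_force"],s["t"])
E
python3 tilt.py; echo '{"offsets":[[-0.002, -0.01, 0, 0], [-0.006, -0.04, 0, 0.005], [-0.014, -0.09, 0, 0.01], [-0.022, -0.14, 0, 0.015], [-0.029, -0.185, 0, 0.02], [-0.033, -0.207, 0, 0.02], [-0.0335, -0.212, 0, 0.02], [-0.0335, -0.212, 0, 0.02], [-0.0335, -0.212, 0, 0.02]]}' | python3 -m handwheel; python3 tilt.py
```

```text
ear slope deg 69.28588889665154 n 261 end x 0.016145736046324438 z -0.0557681212571624
x -0.07 80 z [-0.0375 -0.0362 -0.0344]
x -0.04 40 z [-0.0482 -0.047  -0.0456]
x -0.03 246 z [-0.0506 -0.0483  0.1354]
x -0.02 281 z [-0.054  -0.0518  0.1352]
x -0.01 437 z [-0.0571 -0.0539  0.135 ]
x -0.0 391 z [-0.0602 -0.0582  0.1351]
x 0.01 735 z [-0.1576 -0.0604  0.1347]
x 0.02 3138 z [-0.1711 -0.1639 -0.1428]
x 0.03 72 z [0.1334 0.1349 0.1361]
[0.3938 0.0784 0.1353] [ 0.5348 -1.0286 -3.5017] 12.05
t: 13.22
position: [0.3937, -0.1351, 0.1351]
tool_rot: [-0.275, -3.129, -0.0]
ft_force: [-0.3, 1.3, -3.5]
grip_width: 0.0078
gripper_force: 30.0
ear slope deg 69.19619863653307 n 259 end x 0.016296975189850193 z -0.05548612468681966
x -0.07 68 z [-0.0361 -0.0346 -0.0336]
x -0.04 43 z [-0.0479 -0.0467 -0.0451]
x -0.03 237 z [-0.0505 -0.0483  0.1347]
x -0.02 283 z [-0.0538 -0.0516  0.1351]
x -0.01 438 z [-0.0571 -0.054   0.1349]
x -0.0 415 z [-0.0605 -0.058   0.1349]
x 0.01 734 z [-0.1577 -0.0606  0.1346]
x 0.02 3127 z [-0.1711 -0.1639 -0.1428]
x 0.03 77 z [0.1336 0.1346 0.136 ]
[ 0.3937 -0.1351  0.1351] [-0.2778  1.3475 -3.5205] 13.225
```

Run:
```python
from m import *
M=R.from_rotvec([-.2478,-3.1318,-.0001]).as_matrix(); P=np.array([.3938,.0782,.1353])
for n in ("scene","top"):
    A=np.load(f"pics/{n}4.npy").reshape(-1,3); Q=(A-P)@M
    Q=Q[(abs(Q[:,1])<.12)&(abs(Q[:,0])<.14)&(Q[:,2]<-.06)]
    for z in np.arange(-.42,-.06,.02):
        j=Q[(Q[:,2]>z)&(Q[:,2]<z+.02)]; j=j[j[:,0]>-.125]
        k=j[(j[:,0]>-.09)]
        if len(k): print(n,round(z,2),"world z",round(.1353-z,2),len(k),"x min",np.percentile(k[:,0],[0,2,50,100]),"y",np.percentile(k[:,1],[0,100]))
A=np.vstack([np.load(f"pics/{n}4.npy").reshape(-1,3) for n in ("scene","top")]); a=np.radians(-10.2); O=np.array([.5525,.0595])
u=(A[:,:2]-O)@[np.cos(a),np.sin(a)]; v=(A[:,:2]-O)@[-np.sin(a),np.cos(a)]
for z in np.arange(.31,.5,.01):
    k=(abs(u)<.035)&(abs(v)<.04)&(A[:,2]>z)&(A[:,2]<z+.01)
    if k.any(): print("stand z",round(z,2),k.sum(),"u",np.percentile(u[k],[1,50]),"v",np.percentile(v[k],[1,99]))
```

```text
scene -0.42 world z 0.56 60 x min [0.1239 0.1254 0.1345 0.1398] y [-0.0369  0.0076]
scene -0.4 world z 0.54 366 x min [0.0828 0.0873 0.118  0.1399] y [-0.052   0.0123]
scene -0.38 world z 0.52 1006 x min [0.0117 0.0273 0.0854 0.1399] y [-0.0691  0.0515]
scene -0.36 world z 0.5 1339 x min [-0.0333 -0.0243  0.0175  0.1399] y [-0.07    0.0559]
scene -0.34 world z 0.48 836 x min [-0.0429 -0.0364  0.036   0.1399] y [-0.0705  0.0564]
scene -0.32 world z 0.46 523 x min [-0.0449 -0.04    0.0428  0.1356] y [-0.0705  0.0446]
scene -0.3 world z 0.44 231 x min [-0.042  -0.0384  0.0259  0.098 ] y [-0.0684  0.0381]
scene -0.28 world z 0.42 48 x min [-0.0311 -0.0278 -0.0021  0.0324] y [-0.0628 -0.0497]
scene -0.26 world z 0.4 36 x min [-0.0165 -0.0146  0.008   0.0295] y [-0.0392 -0.02  ]
scene -0.24 world z 0.38 220 x min [-0.0347 -0.0314  0.0069  0.0383] y [-0.0434 -0.0008]
scene -0.22 world z 0.36 207 x min [-0.0334 -0.032   0.0016  0.0351] y [-0.0463 -0.0061]
scene -0.2 world z 0.34 103 x min [-0.0199 -0.0182  0.0037  0.0245] y [-0.0459 -0.0177]
scene -0.18 world z 0.32 507 x min [-0.0331 -0.030
[... 2087 characters left out ...]
.0085] v [-0.0194  0.0035]
stand z 0.36 48 u [-0.0154 -0.008 ] v [-0.0203  0.0042]
stand z 0.37 47 u [-0.0155 -0.0088] v [-0.0204  0.003 ]
stand z 0.38 43 u [-0.0149 -0.008 ] v [-0.0193  0.0024]
stand z 0.39 64 u [-0.0165 -0.0084] v [-0.0199  0.0121]
stand z 0.4 117 u [-0.0165 -0.0052] v [-0.0195  0.0113]
stand z 0.41 12 u [-0.0095 -0.004 ] v [-0.013   0.0028]
stand z 0.42 32 u [-0.011  -0.0053] v [-0.0221  0.0112]
stand z 0.43 67 u [-0.0116 -0.0054] v [-0.024   0.0128]
stand z 0.44 53 u [-0.011  -0.0044] v [-0.0235  0.0143]
stand z 0.45 45 u [-0.016  -0.0068] v [-0.0243  0.0097]
stand z 0.46 213 u [-0.016   0.0012] v [-0.0245  0.0149]
stand z 0.47 179 u [-0.0154 -0.0014] v [-0.0217  0.0145]
```

The pan still creeps about 1°/s, the rest slipped during my brisk lift. The wrist dome reaches 47 mm ahead of the tool axis at the height of the stand's rod, so a grip nearer the ear's end gives more clearance. I set the pan down, which levels it, regrip 6 mm further out and lift gently.

```bash
echo '{"offsets":[[0, 0, 0.02, 0], [0, 0, 0.045, 0], [0, 0, 0.065, 0], [0, 0, 0.08, 0], [0, 0, 0.09, 0], [0, 0, 0.097, 0], [0, 0, 0.1, 0], [0, 0, 0.1, 0]]}' | python3 -m handwheel && echo '{"offsets":[[0, 0, 0, 0], [0, 0, 0, 0], [0.003, 0, 0, 0], [0.006, 0, 0, 0], [0.006, 0, 0, 0]]}' | python3 -m handwheel 0.025 && echo '{"offsets":[[0, 0, 0, 0], [0, 0, 0, 0], [0, 0, 0, 0], [0, 0, 0, 0]]}' | python3 -m handwheel 0 && python3 tilt.py && echo '{"offsets":[[0, 0, -0.0005, 0], [0, 0, -0.002, 0], [0, 0, -0.005, 0], [0, 0, -0.009, 0], [0, 0, -0.014, 0], [0, 0, -0.019, 0], [0, 0, -0.023, 0], [0, 0, -0.026, 0], [0, 0, -0.028, 0], [0, 0, -0.028, 0]]}' | python3 -m handwheel && python3 tilt.py
```

```text
t: 14.28
position: [0.3941, -0.1357, 0.036]
tool_rot: [0.275, 3.129, -0.001]
ft_force: [-3.8, 0.8, 3.7]
grip_width: 0.0078
gripper_force: 30.0
t: 14.9
position: [0.3876, -0.1348, 0.0352]
tool_rot: [0.278, 3.129, 0.0]
ft_force: [0.6, -0.7, 0.3]
grip_width: 0.0246
gripper_force: 0.0
t: 15.4
position: [0.3879, -0.1349, 0.0353]
tool_rot: [0.277, 3.129, 0.0]
ft_force: [0.7, 0.4, 0.3]
grip_width: 0.0074
gripper_force: 30.0
ear slope deg 70.32682687705345 n 202 end x 0.01495513191359787 z -0.05438102208770791
x -0.07 180 z [-0.0581 -0.0572 -0.0561]
x -0.06 204 z [-0.058  -0.0572 -0.0555]
x -0.05 47 z [-0.0581 -0.0573 -0.0563]
x -0.03 135 z [-0.0582 -0.0571 -0.0557]
x -0.02 307 z [-0.0582 -0.0571  0.0348]
x -0.01 449 z [-0.058  -0.0566  0.0353]
x -0.0 470 z [-0.0581 -0.0566  0.0355]
x 0.01 744 z [-0.1576 -0.0574  0.0351]
x 0.02 3198 z [-0.1711 -0.1637 -0.1412]
x 0.03 147 z [0.0336 0.0348 0.0359]
[ 0.3879 -0.1349  0.0353] [0.6733 0.3539 0.2556] 15.4
t: 16.7
position: [0.3879, -0.1349, 0.0634]
tool_rot: [0.277, 3.129, -0.0]
ft_force: [-0.1, 0.0, -3.8]
grip_width: 0.0078
gripper_force: 30.0
ear slope deg 70.63069800683628 n 229 end x 0.015478002668829862 z -0.05501819386528596
x -0.07 151 z [-0.0513 -0.05   -0.0491]
x -0.06 140 z [-0.0519 -0.051  -0.0498]
x -0.03 189 z [-0.0553 -0.0542  0.063 ]
x -0.02 356 z [-0.0563 -0.0549  0.0635]
x -0.01 396 z [-0.0574 -0.0559  0.0637]
x -0.0 428 z [-0.0585 -0.0571  0.0636]
x 0.01 744 z [-0.1575 -0.0585  0.0633]
x 0.02 3181 z [-0.171  -0.1636 -0.1419]
x 0.03 130 z [0.0619 0.0629 0.0639]
[ 0.3879 -0.1349  0.0634] [-0.1014  0.0116 -3.8459] 16.7
```

Level, the 3.5 N pan turns slowly in the pads and settles near 17° nose-down, where its centre of mass lies closer to the grip. That even adds clearance ahead, so I'll hook it that way and level it while the hook carries it. Moving to 75 mm before the hook.

```bash
echo '{"offsets":[[0.001, 0.006, -0.01, 0], [0.005, 0.025, -0.03, 0], [0.011, 0.055, -0.05, 0], [0.019, 0.095, -0.075, 0], [0.027, 0.135, -0.1, 0], [0.034, 0.17, -0.115, 0], [0.04, 0.2, -0.125, 0], [0.0435, 0.217, -0.13, 0], [0.044, 0.2205, -0.13, 0], [0.044, 0.2205, -0.13, 0]]}' | python3 -m handwheel && python3 tilt.py
python3 - <<'E'
from m import *
for n in ("scene","top"):
    s=state(); p,d=eyes.snapshot(n); cv2.imwrite(f"pics/{n}5.png",p); np.save(f"pics/{n}5.npy",cloud(n,d)); P=s["position"]
meas(5)
a=np.radians(-10.2); O=np.array([.5525,.0595])
for n in ("scene","top"):
    A=np.load(f"pics/{n}5.npy").reshape(-1,3); u=(A[:,:2]-O)@[np.cos(a),np.sin(a)]; v=(A[:,:2]-O)@[-np.sin(a),np.cos(a)]
    k=(u>-.1)&(u<-.03)&(abs(v)<.03)&(A[:,2]>.225)&(A[:,2]<.31)
    for lo in np.arange(-.1,-.03,.005):
        j=k&(u>=lo)&(u<lo+.005)
        if j.any(): print(n,"u",round(lo,3),j.sum(),"z",np.percentile(A[j,2],[0,50,100]),"v",np.percentile(v[j],[0,50,100]))
print(P,s["tool_rot"],s["t"])
E
```

```text
t: 18.0
position: [0.383, 0.0898, 0.1931]
tool_rot: [-0.277, -3.129, 0.0]
ft_force: [-0.1, 0.8, -3.7]
grip_width: 0.0075
gripper_force: 30.0
ear slope deg 72.54592452946937 n 240 end x 0.015675624069180664 z -0.05494954585982871
x -0.07 160 z [-0.0457 -0.0444  0.1924]
x -0.06 112 z [-0.0465 -0.0451  0.1933]
x -0.05 54 z [0.1914 0.1923 0.1939]
x -0.04 50 z [0.1913 0.1927 0.1938]
x -0.03 260 z [-0.0533 -0.0518  0.1932]
x -0.02 305 z [-0.0554 -0.0537  0.1931]
x -0.01 334 z [-0.0572 -0.0555  0.1933]
x -0.0 352 z [-0.0591 -0.0576  0.1932]
x 0.01 708 z [-0.1576 -0.0601  0.1925]
x 0.02 3081 z [-0.1709 -0.1639 -0.1427]
x 0.03 62 z [0.1916 0.1928 0.194 ]
[0.383  0.0898 0.1931] [-0.0691  0.8093 -3.7389] 18.0
scene tube 240 [0.5505 0.0567] column 533 [0.7171 0.0266] yaw -10.23382408639729 dist 0.1693189584082294
  hook 0.23 1 [0.5492 0.0528 0.2388] [0.5492 0.0528 0.2388] [0.5492 0.0528 0.2388]
  hook 0.24 22 [0.5489 0.0525 0.2456] [0.5354 0.0478 0.2401] [0.5591 0.0566 0.2491]
  hook 0.25 19 [0.5485 0.052  0.2544] [0.5311 0.0455 0.2503] [0.5644 0.0584 0.2598]
  hook 0.26 22 [0.5451 0.0535 0.2661
[... 2442 characters left out ...]
[0.23   0.2329 0.2807] v [0.0012 0.0048 0.0108]
top u -0.075 2 z [0.2319 0.2336 0.2353] v [0.0018 0.0037 0.0055]
top u -0.07 2 z [0.2257 0.2326 0.2395] v [-0.0047 -0.0029 -0.0011]
top u -0.065 5 z [0.2263 0.231  0.2349] v [-0.0036  0.0022  0.0047]
top u -0.06 3 z [0.2273 0.2277 0.2304] v [-0.0008  0.0016  0.0045]
top u -0.055 5 z [0.2259 0.2284 0.2295] v [-0.0034  0.0022  0.0049]
top u -0.05 7 z [0.2268 0.2283 0.2321] v [-0.0041  0.0009  0.0051]
top u -0.045 3 z [0.2268 0.2296 0.2304] v [-0.0032 -0.0017  0.001 ]
top u -0.04 1 z [0.2277 0.2277 0.2277] v [0.0017 0.0017 0.0017]
top u -0.035 1 z [0.2253 0.2253 0.2253] v [0.0022 0.0022 0.0022]
[0.3831 0.0894 0.1929] [-0.2787 -3.1285  0.0003] 18.1
```

The loop is at stand u=-83 mm, z=0.284 (tilt 10.7°, still settling), sideways within about 1 mm of the hook. I go forward over the tip to u≈-22 and measure again.

```bash
cat > lm.py <<'E'
from m import *
a=np.radians(-10.2)
def look(tag):
    for n,b in (("scene",np.array([.5505,.0568])),("top",np.array([.5537,.0605]))):
        p,d=eyes.snapshot(n); cv2.imwrite(f"pics/{n}{tag}.png",p); A=cloud(n,d); np.save(f"pics/{n}{tag}.npy",A); A=A.reshape(-1,3)
        uv=lambda X:np.c_[(X[:,:2]-b)@[np.cos(a),np.sin(a)],(X[:,:2]-b)@[-np.sin(a),np.cos(a)]]
        T=A[(A[:,2]>.315)&(A[:,2]<.40)&(np.hypot(*(A[:,:2]-b).T)<.035)]
        # tilted tube: centre + slope, 4 params
        f=lambda c:np.hypot(T[:,0]-c[0]-c[2]*(T[:,2]-.43),T[:,1]-c[1]-c[3]*(T[:,2]-.43))-.0145
        r=least_squares(lambda c:f([b[0],b[1],c[0],c[1]]),[0,0],loss="soft_l1",f_scale=.003).x
        g=-.182*np.array([r]); print(n,"tube n",len(T),"seat shift fore/side mm",1000*(g@[[np.cos(a),-np.sin(a)],[np.sin(a),np.cos(a)]])[0])
        w=uv(A); k=(w[:,0]>-.06)&(w[:,0]<.06)&(abs(w[:,1])<.026)&(A[:,2]>.2)&(A[:,2]<.315)
        for lo in np.arange(-.06,.06,.006):
            j=k&(w[:,0]>=lo)&(w[:,0]<lo+.006)
            if j.any(): print("  u",round(lo*1000),j.sum(),"z",(1000*np.percentile(A[j,2],[0,50,100])).round(),"v",(1000*np.percentile(w[j,1],[0,50,100])).round())
E
echo '{"offsets":[[-0.004, 0, 0, 0], [-0.013, 0, 0, 0], [-0.024, 0, 0, 0], [-0.036, 0, 0, 0], [-0.047, 0, 0, 0], [-0.055, 0, 0, 0], [-0.06, 0, 0, 0], [-0.061, 0, 0, 0], [-0.061, 0, 0, 0]]}' | python3 -m handwheel && python3 tilt.py | sed -n '2p;/x -0.0 /p' && python3 -c "
import lm; lm.look(6); print(lm.state()['position'])"
```

```text
t: 19.27
position: [0.4432, 0.0792, 0.1932]
tool_rot: [-0.277, -3.129, -0.0]
ft_force: [-1.7, 0.5, -3.4]
grip_width: 0.0081
gripper_force: 30.0
x -0.07 141 z [-0.046  -0.0449 -0.0437]
x -0.0 369 z [-0.0592 -0.0578  0.193 ]
scene tube n 245 seat shift fore/side mm [-0.9714  1.073 ]
  u -60 5 z [227. 230. 233.] v [-5. -2.  1.]
  u -54 10 z [227. 234. 243.] v [-3. -2.  0.]
  u -48 11 z [226. 233. 238.] v [-5. -2.  7.]
  u -42 25 z [224. 237. 243.] v [-23.  -3.  22.]
  u -36 40 z [235. 239. 263.] v [-25.  -0.  20.]
  u -30 52 z [232. 260. 289.] v [-26.  -1.  21.]
  u -24 18 z [230. 279. 287.] v [-16.  -6.   6.]
  u -18 23 z [218. 245. 272.] v [-9. -4.  1.]
  u -12 28 z [217. 248. 313.] v [-9. -2.  6.]
  u -6 27 z [214. 244. 312.] v [-9. -2.  5.]
  u 0 42 z [212. 279. 307.] v [-13.  -3.   7.]
  u 6 47 z [202. 261. 307.] v [-12.  -4.   5.]
  u 12 35 z [202. 259. 300.] v [-9. -4.  3.]
  u 18 12 z [208. 219. 228.] v [-3. -1.  3.]
  u 24 7 z [217. 223. 224.] v [-5. -2.  3.]
  u 30 13 z [208. 217. 223.] v [-3.  0.  3.]
  u 36 8 z [206. 217. 221.] v [-4. -2.  3.]
  u 42 11 z [207. 219. 223.] v 
[... 202 characters left out ...]
-17.]
  u -30 34 z [238. 280. 299.] v [-17.   1.  17.]
  u -24 13 z [231. 270. 288.] v [-14.  -2.   3.]
  u -18 9 z [224. 233. 278.] v [-5. -0.  5.]
  u -12 17 z [226. 273. 282.] v [-8. -4.  7.]
  u -6 22 z [220. 275. 288.] v [-8. -1.  5.]
  u 0 27 z [203. 283. 294.] v [-8. -3.  7.]
  u 6 28 z [201. 256. 301.] v [-10.  -4.   6.]
  u 12 12 z [205. 228. 284.] v [-6. -4.  3.]
  u 18 6 z [207. 224. 226.] v [0. 1. 4.]
  u 24 9 z [206. 223. 229.] v [-2. -0.  3.]
  u 30 7 z [220. 223. 228.] v [-3.  1.  4.]
  u 36 4 z [212. 223. 225.] v [-2. -1.  1.]
  u 42 7 z [214. 217. 229.] v [-2. -0.  6.]
  u 48 8 z [212. 219. 226.] v [-5.  0.  5.]
  u 54 2 z [216. 219. 223.] v [2. 2. 3.]
[0.4432 0.0792 0.1933]
```

Tilt now holds steady at 10.5°. The loop is at u≈-25, z≈0.284, which is 36 mm above the seat level, so I lower it by 7 mm. Then I ease it forward into a light lean on the latch and let it settle.

```bash
echo '{"offsets":[[-0.002, 0, 0.002, 0], [-0.005, 0, 0.005, 0], [-0.008, 0, 0.007, 0], [-0.0105, 0, 0.007, 0], [-0.0125, 0, 0.007, 0], [-0.014, 0, 0.007, 0], [-0.0155, 0, 0.007, 0], [-0.017, 0, 0.007, 0], [-0.0185, 0, 0.007, 0], [-0.0195, 0, 0.007, 0]]}' | python3 -m handwheel && echo '{"offsets":[[-0.001, 0, 0, 0], [-0.002, 0, 0, 0], [-0.003, 0, 0, 0], [-0.0035, 0, 0, 0], [-0.004, 0, 0, 0], [-0.004, 0, 0, 0], [-0.004, 0, 0, 0], [-0.004, 0, 0, 0]]}' | python3 -m handwheel && python3 tilt.py | sed -n '2p;/x -0.0 /p' && python3 -c "
import lm; lm.look(7); print(lm.state()['position'])"
```

```text
t: 20.68
position: [0.4626, 0.0757, 0.1863]
tool_rot: [-0.277, -3.129, -0.0]
ft_force: [1.0, -0.6, -3.6]
grip_width: 0.0075
gripper_force: 30.0
t: 21.68
position: [0.4664, 0.075, 0.1862]
tool_rot: [-0.277, -3.129, -0.0]
ft_force: [-1.0, -0.1, -3.1]
grip_width: 0.0076
gripper_force: 30.0
x -0.07 140 z [-0.0461 -0.0449 -0.0436]
x -0.0 371 z [-0.0594 -0.0578  0.1861]
scene tube n 247 seat shift fore/side mm [12.6477  0.7721]
  u -60 2 z [225. 227. 229.] v [-4. -3. -1.]
  u -54 4 z [224. 225. 228.] v [-4. -2. -1.]
  u -48 4 z [216. 227. 228.] v [-4. -3.  3.]
  u -42 6 z [220. 225. 231.] v [-6. -4.  0.]
  u -36 4 z [218. 226. 227.] v [-5. -2.  0.]
  u -30 5 z [220. 226. 232.] v [-4. -2.  2.]
  u -24 10 z [219. 228. 233.] v [-4. -2.  4.]
  u -18 29 z [216. 229. 235.] v [-23.  -2.  25.]
  u -12 47 z [217. 234. 269.] v [-22.  -2.  24.]
  u -6 65 z [227. 255. 277.] v [-22.  -4.  23.]
  u 0 20 z [217. 275. 312.] v [-11.  -3.   5.]
  u 6 29 z [211. 244. 310.] v [-8. -2.  7.]
  u 12 41 z [207. 283. 305.] v [-10.  -2.   6.]
  u 18 44 z [209. 259. 306.] v [-13.  -4.   3.]
  u 24 20 z [208. 253. 29
[... 261 characters left out ...]
t shift fore/side mm [10.5902  0.6759]
  u -60 1 z [228. 228. 228.] v [-2. -2. -2.]
  u -18 1 z [273. 273. 273.] v [-3. -3. -3.]
  u -12 10 z [251. 264. 275.] v [-19.  -5.  -2.]
  u -6 32 z [233. 273. 287.] v [-18.  -5.  12.]
  u 0 24 z [225. 270. 288.] v [-10.  -1.   6.]
  u 6 17 z [222. 285. 295.] v [-11.  -0.   5.]
  u 12 18 z [217. 284. 301.] v [-10.  -3.   2.]
  u 18 21 z [215. 260. 300.] v [-9. -3.  3.]
  u 24 9 z [212. 224. 274.] v [-5. -1.  1.]
  u 30 6 z [216. 220. 223.] v [-4. -1.  2.]
  u 36 12 z [203. 219. 223.] v [-4. -0.  7.]
  u 42 4 z [218. 219. 224.] v [-2. -0.  1.]
  u 48 7 z [204. 219. 224.] v [-3.  1.  7.]
  u 54 9 z [202. 215. 220.] v [-4.  0.  6.]
[0.4665 0.075  0.1863]
```

The hook leans 11–13 mm on the loop. I hold to let it settle and check that it is at rest.

```bash
echo '{"offsets":[[0, 0, 0, 0], [0, 0, 0, 0], [0, 0, 0, 0], [0, 0, 0, 0], [0, 0, 0, 0], [0, 0, 0, 0], [0, 0, 0, 0], [0, 0, 0, 0], [0, 0, 0, 0], [0, 0, 0, 0]]}' | python3 -m handwheel && python3 -c "
import lm
for i in range(4): lm.look(8)
" | grep tube
python3 - <<'E'
import cv2,numpy as np
s=cv2.imread("pics/scene8.png")[195:245,240:310]; cv2.imwrite("pics/c8.png",cv2.resize(s,None,fx=10,fy=10,interpolation=cv2.INTER_CUBIC))
E
```

```text
t: 23.08
position: [0.4665, 0.075, 0.1862]
tool_rot: [-0.277, -3.129, -0.0]
ft_force: [-0.2, -0.2, -4.0]
grip_width: 0.0077
gripper_force: 30.0
scene tube n 248 seat shift fore/side mm [12.1532  0.2833]
top tube n 90 seat shift fore/side mm [10.9802  0.747 ]
scene tube n 250 seat shift fore/side mm [12.7386  1.0872]
top tube n 85 seat shift fore/side mm [10.7612 -0.1212]
scene tube n 244 seat shift fore/side mm [12.7194  0.4107]
top tube n 86 seat shift fore/side mm [11.9041  0.9089]
scene tube n 246 seat shift fore/side mm [12.9029  0.297 ]
top tube n 87 seat shift fore/side mm [10.9378  0.7682]
```

View pics/c8.png

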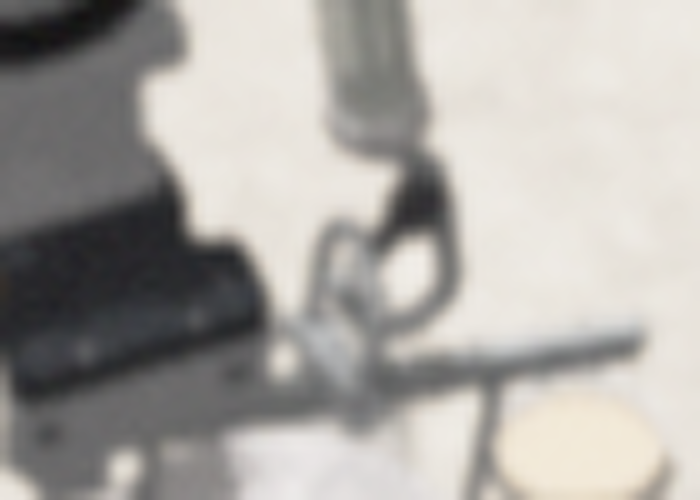

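The crop shows the loop's arch at (350,230) resting against the hook's latch side (400,215). The shift readings are constant, so the hook is at rest on the loop. Now I push in.

```bash
echo '{"offsets":[[-0.002, 0, 0, 0], [-0.005, 0, 0.001, 0], [-0.008, 0, 0.002, 0], [-0.011, 0, 0.003, 0], [-0.014, 0, 0.004, 0], [-0.016, 0, 0.005, 0], [-0.016, 0, 0.005, 0], [-0.016, 0, 0.005, 0]]}' | python3 -m handwheel && python3 -c "
import lm; lm.look(9)" | grep -v 'u [345-]'; python3 tilt.py | sed -n '2p;/x -0.0 /p'
```

```text
t: 24.48
position: [0.4822, 0.0722, 0.1813]
tool_rot: [-0.277, -3.129, 0.0]
ft_force: [0.4, 0.3, -2.4]
grip_width: 0.0079
gripper_force: 30.0
scene tube n 238 seat shift fore/side mm [23.3121  0.6146]
  u 0 41 z [212. 228. 315.] v [-23.  -3.  25.]
  u 6 55 z [219. 233. 311.] v [-25.  -6.  22.]
  u 12 48 z [221. 260. 310.] v [-22.  -6.  19.]
  u 18 27 z [207. 273. 310.] v [-8. -3. 10.]
  u 24 49 z [207. 279. 308.] v [-11.  -3.   5.]
top tube n 55 seat shift fore/side mm [21.3371  0.5823]
  u 0 8 z [258. 269. 274.] v [-8. -3.  1.]
  u 6 9 z [245. 255. 270.] v [-19. -12.  11.]
  u 12 34 z [224. 268. 280.] v [-18.  -4.  12.]
  u 18 25 z [218. 275. 297.] v [-10.  -1.   5.]
  u 24 18 z [218. 285. 299.] v [-10.  -2.   5.]
x -0.07 143 z [-0.0461 -0.0449 -0.0437]
x -0.0 359 z [-0.0592 -0.0578  0.1812]
```

The rod gained on the hook: in hook axes it is at about (-5.6, +23), inside the tip with the latch opening. Now I descend into the bowl.

```bash
echo '{"offsets":[[0, 0, 0.0015, 0], [0, 0, 0.0045, 0], [0, 0, 0.0075, 0], [0, 0, 0.0105, 0], [0, 0, 0.0135, 0], [0, 0, 0.0165, 0], [0, 0, 0.019, 0], [0, 0, 0.021, 0], [0, 0, 0.021, 0], [0, 0, 0.021, 0]]}' | python3 -m handwheel && python3 -c "
import lm; lm.look('10')" | grep -v 'u [45-]'; python3 tilt.py | sed -n '2p;/x -0.0 /p'
python3 - <<'E'
import cv2,numpy as np
s=cv2.imread("pics/scene10.png")[195:245,240:310]; cv2.imwrite("pics/c10.png",cv2.resize(s,None,fx=10,fy=10,interpolation=cv2.INTER_CUBIC))
E
```

```text
t: 25.88
position: [0.4823, 0.0722, 0.1604]
tool_rot: [0.277, 3.129, -0.0]
ft_force: [-0.9, -0.6, -3.5]
grip_width: 0.0076
gripper_force: 30.0
scene tube n 250 seat shift fore/side mm [13.325   0.7672]
  u 0 45 z [200. 208. 314.] v [-25.  -3.  25.]
  u 6 60 z [203. 217. 310.] v [-25.  -3.  20.]
  u 12 74 z [200. 247. 306.] v [-21.  -3.  20.]
  u 18 31 z [247. 276. 302.] v [-13.  -6.   5.]
  u 24 16 z [245. 266. 291.] v [-10.  -2.   0.]
  u 30 1 z [201. 201. 201.] v [0. 0. 0.]
top tube n 20 seat shift fore/side mm [7.1091 0.3746]
  u 0 12 z [243. 271. 280.] v [-7. -3.  2.]
  u 6 26 z [230. 277. 301.] v [-20.  -4.   3.]
  u 12 40 z [201. 252. 300.] v [-17.  -5.  10.]
  u 18 18 z [200. 259. 300.] v [-8. -4.  4.]
  u 24 3 z [204. 204. 245.] v [-3.  0.  3.]
  u 36 1 z [204. 204. 204.] v [1. 1. 1.]
x -0.07 142 z [-0.046  -0.0448 -0.0437]
x -0.0 373 z [-0.0593 -0.0576  0.1602]
```

View pics/c10.png

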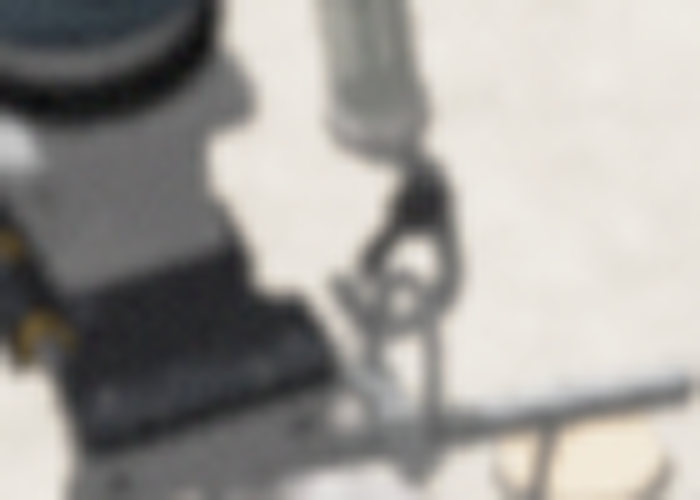

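The loop now sits inside the hook: its arch is at crop (405,280), with the latch from (420,200) to (370,262) closed above it. I bring the hook back upright and start easing the weight over.

```bash
echo '{"offsets":[[0.001, 0, 0, 0], [0.003, 0, 0, 0], [0.006, 0, 0, 0], [0.009, 0, 0, 0], [0.012, 0, 0.0005, 0], [0.0135, 0, 0.001, 0], [0.0135, 0, 0.003, 0], [0.0135, 0, 0.006, 0], [0.0135, 0, 0.009, 0], [0.0135, 0, 0.012, 0]]}' | python3 -m handwheel && echo '{"offsets":[[0, 0, 0.003, 0], [0, 0, 0.006, 0], [0, 0, 0.009, 0], [0, 0, 0.012, 0], [0, 0, 0.014, 0], [0, 0, 0.014, 0], [0, 0, 0.014, 0]]}' | python3 -m handwheel
cat > w.py <<'E'
import lm,numpy as np,io,contextlib,sys
F=[];tag=sys.argv[1]
for i in range(int(sys.argv[2])):
    b=io.StringIO()
    with contextlib.redirect_stdout(b): F.append(lm.state()["ft_force"]); lm.look(tag)
    print("\n".join(x for x in b.getvalue().splitlines() if "tube" in x))
    F.append(lm.state()["ft_force"])
print("ft",np.mean(F,0),"sd",np.std(F,0),len(F),lm.state()["position"],lm.state()["t"])
E
python3 w.py 11 3; python3 tilt.py | sed -n '2p;/x -0.0 /p'
```

```text
t: 27.28
position: [0.469, 0.0745, 0.1481]
tool_rot: [0.277, 3.129, -0.0]
ft_force: [-0.2, -0.4, -2.9]
grip_width: 0.0078
gripper_force: 30.0
t: 28.15
position: [0.4691, 0.0746, 0.1344]
tool_rot: [0.277, 3.129, 0.0]
ft_force: [0.2, -0.0, -0.8]
grip_width: 0.0079
gripper_force: 30.0
scene tube n 248 seat shift fore/side mm [1.1439 1.1398]
top tube n 13 seat shift fore/side mm [-4.63   -1.6323]
scene tube n 248 seat shift fore/side mm [0.6566 1.5037]
top tube n 13 seat shift fore/side mm [-6.7823 -2.2564]
scene tube n 245 seat shift fore/side mm [0.2947 1.1956]
top tube n 15 seat shift fore/side mm [-4.8838 -2.5483]
ft [-0.0911 -0.2323 -1.0972] sd [0.3668 0.2589 0.2836] 6 [0.469  0.0746 0.1344] 28.45
x -0.07 140 z [-0.0466 -0.0455 -0.0446]
x -0.0 382 z [-0.0591 -0.0576  0.1344]
```

```bash
echo '{"offsets":[[0.0003, 0, 0.001, 0], [0.0008, 0, 0.003, 0], [0.0013, 0, 0.005, 0], [0.0018, 0, 0.007, 0], [0.0018, 0, 0.009, 0], [0.0018, 0, 0.011, 0], [0.0018, 0, 0.012, 0], [0.0018, 0, 0.012, 0], [0.0018, 0, 0.012, 0]]}' | python3 -m handwheel && python3 w.py 12 6; python3 tilt.py | sed -n '2p;/x -0.0 /p'
```

```text
t: 29.62
position: [0.4673, 0.0749, 0.1224]
tool_rot: [0.277, 3.129, 0.0]
ft_force: [0.2, 0.3, -0.2]
grip_width: 0.008
gripper_force: 30.0
scene tube n 246 seat shift fore/side mm [-0.383   0.3139]
top tube n 30 seat shift fore/side mm [-6.2175 -1.4808]
scene tube n 245 seat shift fore/side mm [-0.3642  1.155 ]
top tube n 29 seat shift fore/side mm [-4.4157 -0.4919]
scene tube n 247 seat shift fore/side mm [-1.0412  1.4001]
top tube n 31 seat shift fore/side mm [-4.9526 -0.6495]
scene tube n 251 seat shift fore/side mm [-1.143   0.9721]
top tube n 36 seat shift fore/side mm [-5.24   -2.5927]
scene tube n 249 seat shift fore/side mm [-1.2673  1.1395]
top tube n 31 seat shift fore/side mm [-4.3544 -0.8618]
scene tube n 246 seat shift fore/side mm [-0.9441  0.8851]
top tube n 32 seat shift fore/side mm [-4.6373 -1.0306]
ft [ 0.226  -0.0135  0.3189] sd [0.3739 0.5422 0.3053] 12 [0.4672 0.0749 0.1223] 30.225
x -0.07 142 z [-0.0471 -0.0457 -0.0447]
x -0.0 385 z [-0.059  -0.0576  0.1221]
```

The weight is on the spring: wrist z-force is back at its empty value, and the hook is upright. The pan is still tilted 9.8° in the grip, so I test whether a slightly larger opening command eases the grip and lets it level slowly.

```bash
echo '{"offsets":[[0, 0, 0, 0]]}' | python3 -m handwheel 0.0077 | tail -3; echo '{"offsets":[[0, 0, 0, 0]]}' | python3 -m handwheel 0.0079 | tail -3; python3 tilt.py | sed -n '2p;/x -0.0 /p'
```

```text
ft_force: [0.2, 0.2, 0.0]
grip_width: 0.0077
gripper_force: 11.6
ft_force: [-1.1, 0.4, -0.2]
grip_width: 0.008
gripper_force: 3.1
x -0.07 149 z [-0.0502 -0.0491 -0.0478]
x -0.0 389 z [-0.0587 -0.0572  0.1222]
```

Holding force drops to 3 N at 0.0079 and the pan is levelling gently (now 6.6°). I follow the ear down and forward at this light grip.

```bash
echo '{"offsets":[[-0.001, 0, 0.002, 0], [-0.0025, 0, 0.0045, 0], [-0.004, 0, 0.007, 0], [-0.0055, 0, 0.0095, 0], [-0.007, 0, 0.012, 0], [-0.008, 0, 0.0135, 0], [-0.008, 0, 0.0135, 0], [-0.008, 0, 0.0135, 0]]}' | python3 -m handwheel | tail -3; python3 w.py 13 3 | grep -v top; python3 tilt.py | sed -n '2p;/x -0.0 /p'
```

```text
ft_force: [-0.1, -0.7, -0.1]
grip_width: 0.0081
gripper_force: 3.1
scene tube n 251 seat shift fore/side mm [-0.1414  0.9119]
scene tube n 242 seat shift fore/side mm [0.39   1.0888]
scene tube n 248 seat shift fore/side mm [-0.3981  0.8951]
ft [-0.0766 -0.3249  0.194 ] sd [0.3631 0.2095 0.1257] 6 [0.475  0.0735 0.1088] 31.875
x -0.07 179 z [-0.0569 -0.056  -0.0552]
x -0.0 415 z [-0.0577 -0.0565  0.109 ]
```

The pan is level within 0.4°, with the wrist force at baseline. I trim 1 mm back, then release in small steps.

```bash
echo '{"offsets":[[0.0005, 0, 0.0003, 0], [0.001, 0, 0.0005, 0], [0.001, 0, 0.0005, 0], [0.001, 0, 0.0005, 0]]}' | python3 -m handwheel | tail -3; echo '{"offsets":[[0, 0, 0, 0], [0, 0, 0, 0], [0, 0, 0, 0], [0, 0, 0, 0]]}' | python3 -m handwheel 0.0081 | tail -3; echo '{"offsets":[[0, 0, 0, 0], [0, 0, 0, 0], [0, 0, 0, 0], [0, 0, 0, 0]]}' | python3 -m handwheel 0.0086 | tail -3;  python3 w.py 14 3 | grep -v top; python3 tilt.py | sed -n '2p;/x -0.0 /p'
```

```text
ft_force: [0.2, 0.4, 0.3]
grip_width: 0.0083
gripper_force: 3.1
ft_force: [0.3, -0.0, 0.1]
grip_width: 0.008
gripper_force: 0.7
ft_force: [-0.2, -0.0, -0.4]
grip_width: 0.0087
gripper_force: 0.0
scene tube n 256 seat shift fore/side mm [-1.4007  1.0691]
scene tube n 250 seat shift fore/side mm [-1.5184  1.5337]
scene tube n 252 seat shift fore/side mm [-0.5679  0.612 ]
ft [ 0.1928  0.3836 -0.317 ] sd [0.7247 0.3835 0.3091] 6 [0.474  0.0737 0.1082] 33.725
x -0.07 161 z [-0.0589 -0.058  -0.057 ]
x -0.0 419 z [-0.0585 -0.0571  0.1082]
```

The gripper force is 0 and the pan hangs level. I open wider and withdraw straight back along the ear.

```bash
echo '{"offsets":[[0, 0, 0, 0], [0, 0, 0, 0], [0, 0, 0, 0], [0, 0, 0, 0]]}' | python3 -m handwheel 0.03 | tail -3; echo '{"offsets":[[0.004, 0, 0, 0], [0.012, 0, 0, 0], [0.025, 0, 0, 0], [0.04, 0, 0, 0], [0.055, 0, 0, 0], [0.07, 0, 0, 0], [0.085, 0, 0, 0], [0.095, 0, 0, 0], [0.1, 0, 0, 0], [0.1, 0, 0, 0]]}' | python3 -m handwheel | head -3; echo '{"offsets":[[0, 0, 0, 0], [0, 0, 0, 0], [0, 0, 0, 0], [0, 0, 0, 0], [0, 0, 0, 0], [0, 0, 0, 0], [0, 0, 0, 0], [0, 0, 0, 0], [0, 0, 0, 0], [0, 0, 0, 0]]}' | python3 -m handwheel | head -1; python3 w.py 15 8 | cut -c1-90
python3 - <<'E'
import cv2,numpy as np
s=cv2.imread("pics/scene15.png")[175:265,235:385]; cv2.imwrite("pics/c15.png",cv2.resize(s,None,fx=5,fy=5,interpolation=cv2.INTER_CUBIC))
E
```

```text
ft_force: [-0.2, -0.1, 0.5]
grip_width: 0.03
gripper_force: 0.0
t: 35.52
position: [0.3756, 0.0913, 0.1084]
tool_rot: [0.277, 3.129, 0.0]
t: 36.78
scene tube n 251 seat shift fore/side mm [-1.2804  0.3432]
top tube n 168 seat shift fore/side mm [-1.4424  0.0736]
scene tube n 254 seat shift fore/side mm [-0.9149 -0.1008]
top tube n 180 seat shift fore/side mm [-1.8636 -0.2326]
scene tube n 253 seat shift fore/side mm [-1.4113  0.7685]
top tube n 172 seat shift fore/side mm [-1.9033  0.2379]
scene tube n 251 seat shift fore/side mm [-1.4187  0.8515]
top tube n 180 seat shift fore/side mm [-1.8204 -0.3308]
scene tube n 249 seat shift fore/side mm [-0.8077  0.5637]
top tube n 174 seat shift fore/side mm [-2.2744 -0.4087]
scene tube n 251 seat shift fore/side mm [-1.6618  0.7719]
top tube n 177 seat shift fore/side mm [-1.536  -0.7367]
scene tube n 251 seat shift fore/side mm [-0.8496  0.3476]
top tube n 177 seat shift fore/side mm [-1.3317 -0.4073]
scene tube n 254 seat shift fore/side mm [-0.9326  0.6477]
top tube n 170 seat shift fore/side mm [-1.4604 -0.0627]
ft [-0.1013  0.2371 -0.0271] sd [0.448  0.4451 0.4618] 16 [0.3756 0.0913 0.1082] 37.575
```

View pics/c15.png

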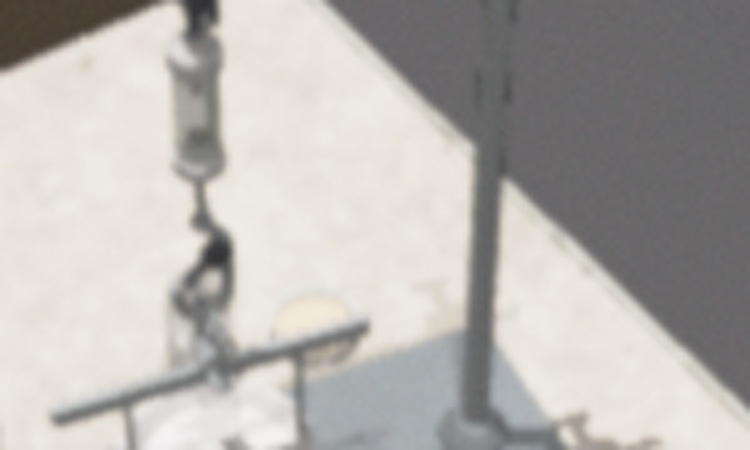

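The crop shows the pan hanging free on the hook: loop in the bowl at (205,300), closed latch at (205,260), bar straight from (55,415) to (365,325). I let it settle a few seconds more, check level and stillness, and hand in if it is good.

```bash
for i in 1 2; do echo '{"offsets":[[0, 0, 0, 0], [0, 0, 0, 0], [0, 0, 0, 0], [0, 0, 0, 0], [0, 0, 0, 0], [0, 0, 0, 0], [0, 0, 0, 0], [0, 0, 0, 0], [0, 0, 0, 0], [0, 0, 0, 0]]}' | python3 -m handwheel | head -1; done
python3 - <<'E'
from m import *
a=np.radians(-10.2)
for i in range(6):
    p,d=eyes.snapshot("scene"); A=cloud("scene",d).reshape(-1,3); b=np.array([.5505,.0568])
    u=(A[:,:2]-b)@[np.cos(a),np.sin(a)]; v=(A[:,:2]-b)@[-np.sin(a),np.cos(a)]
    k=(abs(u)<.1)&(abs(v)<.009)&(A[:,2]>.135)&(A[:,2]<.175)&(abs(u)>.02)
    c=np.polyfit(u[k],A[k,2],1); f=np.polyfit(u[k],v[k],1)
    j=(abs(u)<.02)&(abs(v)<.02)&(A[:,2]>.19)&(A[:,2]<.225)
    print(k.sum(),"bar tilt deg",np.degrees(np.arctan(c[0])),"z",c[1],"yaw",np.degrees(f[0]),"u range",u[k].min(),u[k].max(),"hook mean",u[j].mean(),v[j].mean())
for q,P in (("jar",(.613,.177)),("petri",(.687,.152)),("dropper_bottle",(.725,-.179))):
    print(q,[(np.round(r["xy"]).tolist(),round(r["score"],2)) for r in models.find_in("scene",q)][:2])
E
```

```text
t: 38.83
t: 40.08
245 bar tilt deg 0.31507567646384693 z 0.1605064075231776 yaw -1.992399332287619 u range -0.09446168797367481 0.09289477758038056 hook mean -0.0011310684407558813 -0.004779680454688892
247 bar tilt deg 0.0916777012211383 z 0.1605108602955255 yaw -2.093187585842366 u range -0.09392775117696169 0.09578125223715715 hook mean -0.0015358569833436083 -0.004394153290395539
248 bar tilt deg -0.050407948029021814 z 0.16058432336863898 yaw -2.054506034057615 u range -0.09418470554760147 0.09423433534466029 hook mean -0.0016077905401943055 -0.004695398057849195
240 bar tilt deg 0.63806508468011 z 0.16078576390699595 yaw -2.3583860831628494 u range -0.09371309859575751 0.09437096381919363 hook mean -0.0012016194173224384 -0.004046240122634171
239 bar tilt deg 0.2603447564890168 z 0.16105454931650762 yaw -2.01320934402919 u range -0.09397925746963334 0.09416402206878027 hook mean -0.0015042183143767188 -0.004996657861798041
243 bar tilt deg 0.5007436714743325 z 0.16088733644017963 yaw -2.0402491846935638 u range -0.09443607934551985 0.09361275839725086 hook mean -0.0011300369284345142 -0.005056781858526651
jar []
petri [([310.0, 262.0], 0.7)]
dropper_bottle [([373.0, 299.0], 0.49)]
```

Level within 0.3°, with position steady to under 1 mm. The dish and bottle are unmoved, and the jar was never approached. Handing in.

```bash
python3 -c "
from rig import env; print(env.finish_job())"
```

```text
the job is handed in; nothing more can be done
None
```

The weighing pan hangs level and still on the balance's hook with the latch closed behind its loop; I handed the job in at about 40 s of the 61 s allowed, with the robot clear, and the jar, dish and dropper bottle were not touched.

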